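Build a two-tier kiln setting

TASK

Build up the kiln setting on the fixed lower shelf: first stand the two tall props upright on its two bare round patches, one on each, with the low pot upright midway between them. Then lay the upper shelf level on the two props, centred over the lower shelf and lined up with it, and last stand the vase upright in the middle of the upper shelf. Leave the short prop standing where it is.

Things in the scene. Friction and masses are not known exactly. Their poses are not given: they have to be found in the camera images.
- lower_shelf: lower kiln shelf, fixed flat on the table: the wider rectangular slab, 190 mm (x) by 90 mm (y), 15 mm thick, off-white top with two round bare brown patches of 42 mm diameter, for the props. Origin: centre of its underside, on the table; the x axis runs along its length, the y axis across; its top is at z = 15 mm. The patches are centred on the long middle line, 58 mm either side of the middle (x = +58 and -58 mm, y = 0)
- upper_shelf_center (a point): upper kiln shelf: the narrower loose slab with a plain off-white top, 180 mm (x) by 52 mm (y), 14 mm thick, lying flat on the table. This point is its centre, 7 mm above its underside; x along its length; can be gripped across its 52 mm width at the middle
- prop_a_center (a point): tall kiln prop: upright buff clay tube, 34 mm outside diameter, 18 mm bore, 75 mm high; the two tall props are alike and interchangeable. Loose, stands on the table. This point is its centre, on its axis, 37.5 mm above its foot; z along the axis
- prop_b_center (a point): tall kiln prop: upright buff clay tube, 34 mm outside diameter, 18 mm bore, 75 mm high; the two tall props are alike and interchangeable. Loose, stands on the table. This point is its centre, on its axis, 37.5 mm above its foot; z along the axis
- prop_short_center (a point): short kiln prop: upright buff clay tube, 44 mm outside diameter, 28 mm bore, 45 mm high, not wanted for this job. Loose. This point is its centre, 22.5 mm above its foot
- pot_center (a point): low pot: open terracotta cup with straight sides, 52 mm outside diameter, 42 mm high, wall 4 mm. Loose, upright on the table. This point is the centre, on its axis, 21 mm above its foot; z along the axis
- vase_center (a point): tall vase: terracotta bud vase, 88 mm high, straight body of 44 mm diameter from 6 to 54 mm above its foot, narrow neck (22 mm) above. Loose, upright on the table. This point is the centre, on its axis, 44 mm above its foot; z along the axis

How it is judged:
By the outcome, as a careful person would: the job done as asked, in the order asked, and still so for the second after the job is handed in, with the robot touching nothing.
It also fails if it takes over 112 s, if anything falls off the work surface, if the arm or the gripper's body presses on something with over 40 N, if the wrist force passes 120 N, or if a joint passes its speed limit or range.

ROBOT

A 6-joint arm with a two-finger parallel gripper is mounted at the origin on the work surface; the furniture and walls round the work are solid. World frame = base frame: x ahead of the robot, y to its left, z up, the work surface at z = 0. Lengths are in mm, angles in rad, forces in N, time in s.
With the tool pointing down it reaches from about 375 to 750 mm from the base axis. Payload 9 kg.
Tool frame: the origin (TCP) lies at the very end of the fingers, on their centre line; the grasp point (between the pads) lies 19 mm behind it; z points along the fingers, y is the direction in which the jaws open and shut (so a half turn about z gives the same grasp; the last joint's range is limited). The gripper opens to 85 mm and grips with 20 to 120 N. Pads are 22 mm wide; open, the fingers measure 114 mm over their backs; the gripper's body (76 mm by 85 mm) begins 54 mm behind the grasp point. The pads swing forward as they close: fully open they stand 13 mm farther back than shut.
Start: joints at [1.131, 0.104, 0.097, 1.564, 0, 1.353], TCP at [131.993, 585.333, 231.331] pointing down, gripper open.
Joint ranges: [-2.99, 2.99], [-0.84, 1.86], [-1.1, 1.16], [-1.84, 2.11], [-1.51, 1.56], [-3.14, 3.14]. Speed limits (rad/s): [2.22, 2.22, 2.57, 3.14, 3.14, 3.14].

INTERFACE

Orientations are given as a rotation vector (axis times angle).
In Python, from station import r, viewer gives the robot as it stands.
- The arm moves only by the tool drive_tool, never from a script. Its argument "steps" is a list of rows, each an object of numbers: "hand": the closure, from 0 (fully open) to 1 (shut); "dx", "dy", "dz": the shift along the tool's x, y, z normalised to -1 to 1, where 1 is 3 cm; "rx", "ry", "rz": the turn, a rotation vector about the tool's x, y, z normalised to -1 to 1, where 1 is 5 degrees. A call has 1 to 12 rows; each row shifts and turns the pose as measured when the row begins, along the tool's axes as they then stand; what a row does not reach is not made up. A row lasts 1/10 s, in which the tool goes at most 50 mm and 8.59 degrees, less where a joint would pass 70% of its speed; a pose out of reach is approached as far as the arm can. A call with a number of a shift or a turn outside -1 to 1 is refused whole. A call with a gripper value outside its range is refused whole. The fingers move at their own pace and stop on an object; "grip_force" is the grip in N (left out, the last holds). Time passes only in rows, so rows that do not move let the fingers close. It gives the time, the measured TCP pose, the force and the opening at its end, in the units of the state.
- r.sense(): the state, without advancing time (a new reading comes with each control period).
- viewer.snapshot(name): name is "scene" or "side" or "wrist"; returns a dict with "pixels" (420x560x3 uint8, red, green, blue), "z_map" (420x560 float32, mm along the optical axis (not along the pixel's ray), 0 where there is no reading), "mtx" (3x3 intrinsics, pixels), "xyz" and "orientation" of the camera in the world. Camera axes: x right, y down, z forward; pixel columns grow to the right and rows downward; lengths in mm; the calibration is good to about 2 mm. A picture is of the moment at which its call begins.
- r.close_job(): hands the job in, once; it reports no verdict.
The state is a dict: "t": time; "joint_pos": joint angles; "qd": joint speeds; "joint_torque": joint torques, N m; "eef_pos": TCP position; "tool_rot": TCP orientation; "wrist_force": force on the tool from outside, world axes, zero at the start; "moment": the same for the moment, N m; "opening": opening from 0.0 (shut) to 1.0 (fully open).
Only numpy, scipy, OpenCV 4.12 (cv2) and the standard library are available. Lean on these libraries where they do the work, as an engineer would, in place of code of your own. Each camera call takes 0.05 s, during which the arm holds its last target. There are 200 camera calls.

## Working session

There is one attempt and no reset: what is moved stays moved. The work goes in short steps, Python scripts to look and compute and a tool call to move; the robot and the scene stay as the last step left them, time stands still between calls to the robot, and variables do not carry over. Pictures are saved under pics/ and viewed, about 12 in all and at most 16, crops included, and the job is handed in when it is done.

Besides the shell and the picture viewer there is one more tool, called after "Request:" as name([rows], argument=value, ...), one row to a line, values as JSON. drive_tool: Moves the arm, as the interface text tells. Scaled input: -1 to 1 covers 3 cm each way for a shift and 5 degrees each way for a turn. Its arguments: {"type":"object","properties":{"steps":{"type":"array","items":{"type":"object","properties":{"hand":{"type":"number"},"dx":{"type":"number","minimum":-1,"maximum":1},"dy":{"type":"number","minimum":-1,"maximum":1},"dz":{"type":"number","minimum":-1,"maximum":1},"rx":{"type":"number","minimum":-1,"maximum":1},"ry":{"type":"number","minimum":-1,"maximum":1},"rz":{"type":"number","minimum":-1,"maximum":1}}}},"grip_force":{"type":"number"}},"required":["steps"]}

```bash
ls; mkdir -p pics
python3 - <<'E'
from station import r, viewer
import cv2,numpy as np
print(r.sense())
for n in ("scene","side"):
    s=viewer.snapshot(n); np.savez(f"{n}0.npz",**s)
    cv2.imwrite(f"pics/{n}0.png",s["pixels"][:,:,::-1]); print(n,s["mtx"],s["xyz"],s["orientation"])
E
```

```text
pics
{'t': 0.0, 'joint_pos': array([1.13129808e+00, 1.04677163e-01, 9.64554783e-02, 1.56389863e+00,
       8.66113207e-06, 1.35311135e+00]), 'qd': array([-0.00038502, -0.00147363, -0.00067389, -0.00140553, -0.00062178,
        0.00271723]), 'joint_torque': array([ 3.71119022e-03, -5.56931376e+01,  5.03649330e+01,  1.66944828e-02,
       -9.37205505e-05,  9.89707900e-06]), 'eef_pos': array([131.83238638, 584.99382163, 230.52769814]), 'tool_rot': array([-3.47661366e-01, -3.12185782e+00,  1.96377739e-03]), 'wrist_force': array([ 4.93755559e-01,  5.35967641e-05, -5.91157842e-01]), 'moment': array([ 0.0229651 , -0.01235012,  0.00941711]), 'opening': 1.0028338555564444}
scene [[402.03938177   0.         273.26874651]
 [  0.         402.03938177 212.35619615]
 [  0.           0.           1.        ]] [198.30525815 506.82910832 702.65156362] [-0.65196359  2.72036129 -1.04559268]
side [[536.99561581   0.         283.1866625 ]
 [  0.         536.99561581 201.01716976]
 [  0.           0.           1.        ]] [  93.39819819 -928.15085104  703.93877141] [-2.10703734  0.37611428 -0.22008394]
```

View pics/scene0.png

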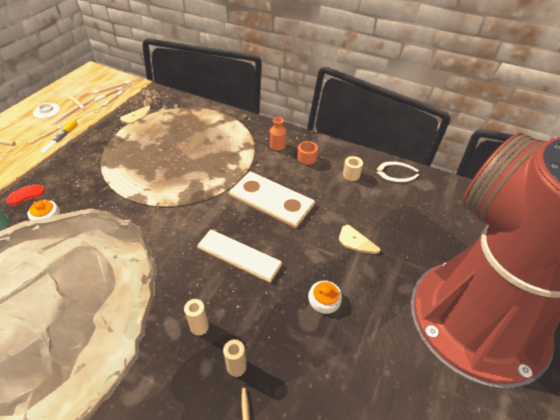

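View pics/side0.png

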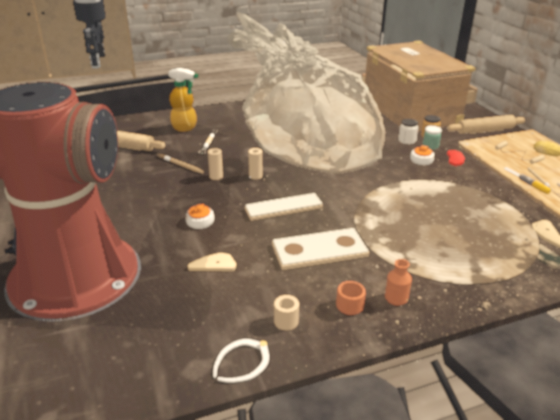

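The scene view shows the lower shelf with its patches (272,198), the upper shelf (239,255), tall props (197,317) and (235,358), the short prop (352,168), pot (308,152) and vase (278,134). The side view agrees. I'll locate them next.

```bash
cat > h.py <<'E'
import numpy as np, cv2
from scipy.spatial.transform import Rotation as R
def snap(n,tag=None):
    from station import viewer
    s=viewer.snapshot(n)
    if tag: cv2.imwrite(f"pics/{tag}.png",s["pixels"][:,:,::-1]); np.savez(f"{tag}.npz",**s)
    return s
def cloud(s):
    z=s["z_map"].astype(float); K=s["mtx"]; v,u=np.indices(z.shape)
    p=np.dstack([(u-K[0,2])/K[0,0]*z,(v-K[1,2])/K[1,1]*z,z])
    w=p@R.from_rotvec(s["orientation"]).as_matrix().T+s["xyz"]; w[z==0]=np.nan
    return w
def ray(s,uv,h):
    "pixels -> world xy on plane z=h"
    K=s["mtx"]; uv=np.atleast_2d(uv).astype(float)
    d=np.c_[(uv-K[:2,2])/[K[0,0],K[1,1]],np.ones(len(uv))]@R.from_rotvec(s["orientation"]).as_matrix().T
    return (s["xyz"]+d*((h-s["xyz"][2])/d[:,2])[:,None])[:,:2]
E
python3 - <<'E'
from h import *
seeds={"scene":dict(low=(272,185),up=(239,255),pa=(197,317),pb=(235,358),short=(352,168),pot=(308,152),vase=(278,134)),
"side":dict(low=(320,245),up=(284,206),pa=(215,163),pb=(255,163),short=(287,312),pot=(351,297),vase=(398,285))}
H=dict(low=15,up=14,pa=75,pb=75,short=45,pot=42,vase=88)
for n in seeds:
    s=dict(np.load(f"{n}0.npz")); w=cloud(s)
    print(n,"table z",np.nanmedian(w[...,2][(abs(w[...,2])<15)]))
    m=(w[...,2]>7).astype(np.uint8)
    _,lab=cv2.connectedComponents(m,connectivity=4)
    for k,(u,v) in seeds[n].items():
        l=lab[v,u]; q=w[lab==l]
        top=q[q[:,2]>H[k]-6]
        mm=top[:,:2].min(0);MM=top[:,:2].max(0)
        rc=cv2.minAreaRect(top[:,:2].astype(np.float32)) if len(top) else None
        print(k,l,len(q),"maxz",q[:,2].max().round(),"mid",((mm+MM)/2).round(1),"size",(MM-mm).round(),"rect",np.round(rc[0],1),np.round(rc[1]),round(rc[2],1))
E
```

```text
scene table z 0.04024912612749176
low 11 14438 maxz 28.0 mid [ 714.8 -125. ] size [631. 400.] rect [737.6 -96.6] [397. 621.] 59.2
up 38 1765 maxz 17.0 mid [482.4  88.1] size [180.  57.] rect [482.3  88. ] [ 54. 180.] 88.6
pa 41 603 maxz 78.0 mid [468.  260.2] size [34. 34.] rect [467.4 259.7] [33. 33.] 36.4
pb 44 629 maxz 77.0 mid [368.8 293.3] size [33. 33.] rect [368.4 293.3] [32. 33.] 28.9
short 17 350 maxz 47.0 mid [ 355.  -265.7] size [43. 42.] rect [ 354.8 -265.1] [43. 42.] 9.2
pot 16 377 maxz 44.0 mid [ 479.9 -268.9] size [49. 54.] rect [ 480.1 -269.3] [49. 49.] 67.5
vase 14 439 maxz 91.0 mid [ 574.1 -282.1] size [27. 27.] rect [ 573.8 -281.9] [25. 27.] 9.7
side table z -0.40024546304937303
low 42 18134 maxz 89.0 mid [ 711.5 -128.4] size [630. 403.] rect [ 710.  -153.4] [577. 401.] 18.9
up 45 995 maxz 17.0 mid [480.1  82.8] size [179.  61.] rect [479.9  83.4] [ 59. 179.] 88.5
pa 16 355 maxz 76.0 mid [365.6 289.4] size [31. 37.] rect [366.7 289.4] [32. 35.] 9.4
pb 17 348 maxz 77.0 mid [464.4 254.6] size [31. 37.] rect [464.8 254.9] [35. 31.] 73.0
short 84 682 maxz 48.0 mid [ 352.6 -270. ] size [43. 44.] rect [ 352.6 -269.9] [46. 41.] 70.2Traceback (most recent call last):
  File "<stdin>", line 13, in <module>
    return umr_minimum(a, axis, None, out, keepdims, initial, where)
ValueError: zero-size array to reduction operation minimum which has no identity
```

Run:
```python
from h import *
for n,box in (("scene",(225,165,320,232)),("side",(265,222,375,275))):
    s=dict(np.load(f"{n}0.npz")); x0,y0,x1,y1=box
    c=s["pixels"][y0:y1,x0:x1]; hsv=cv2.cvtColor(c,cv2.COLOR_RGB2HSV)
    white=((hsv[...,2]>165)).astype(np.uint8)
    _,lab,st,_=cv2.connectedComponentsWithStats(white); l=1+st[1:,4].argmax()
    cnt=max(cv2.findContours((lab==l).astype(np.uint8),cv2.RETR_EXTERNAL,cv2.CHAIN_APPROX_NONE)[0],key=cv2.contourArea)
    fill=cv2.drawContours(np.zeros_like(white),[cnt],-1,1,-1)
    holes=(fill>0)&(hsv[...,2]<165)
    _,lab,st,ce=cv2.connectedComponentsWithStats(holes.astype(np.uint8))
    P=[]
    for i in range(1,len(st)):
        if st[i,4]>40:
            w=ray(s,ce[i]+[x0,y0],15)[0]; P.append(w); print(n,"patch",(ce[i]+[x0,y0]).round(1),st[i,4],w.round(1))
    P=np.array(P);d=P[0]-P[1];print("mid",P.mean(0).round(1),"dist",np.linalg.norm(d).round(1),"yaw",np.degrees(np.arctan2(d[1],d[0])).round(1))
    q=ray(s,cnt[:,0]+[x0,y0],15); print("outline",cv2.minAreaRect(q.astype(np.float32)))
```

```text
Traceback (most recent call last):
IndexError: index 0 is out of bounds for axis 0 with size 0
```

Run:
```python
from h import *
for n,ps in (("scene",((252,187),(292,206),(272,185),(300,180),(285,228))),("side",((293,249),(345,241),(320,250),(270,220)))):
    s=dict(np.load(f"{n}0.npz")); hsv=cv2.cvtColor(s["pixels"],cv2.COLOR_RGB2HSV)
    for u,v in ps: print(n,u,v,hsv[v,u])
    P=[]
    for u,v in ps[:2]:
        m=((hsv[...,2]<170)).astype(np.uint8); a=np.zeros_like(m); a[v-13:v+14,u-16:u+17]=1
        _,lab,st,ce=cv2.connectedComponentsWithStats(m*a,connectivity=4); l=lab[v,u]
        w=ray(s,ce[l],15)[0]; P.append(w); print(n,ce[l].round(1),st[l],w.round(1))
    P=np.array(P);d=P[0]-P[1];print("mid",P.mean(0).round(1),"dist",np.linalg.norm(d).round(1),"yaw",np.degrees(np.arctan2(d[1],d[0])).round(1))
```

```text
scene 252 187 [ 12 134 187]
scene 292 206 [ 13 134 186]
scene 272 185 [ 26  17 247]
scene 300 180 [ 13  80 102]
scene 285 228 [ 13  81 104]
scene [279.5 209.5] [     0      0    560    420 235113] [459.9 -62.3]
scene [279.5 209.5] [     0      0    560    420 235136] [460.  -62.3]
mid [459.9 -62.3] dist 0.1 yaw 166.7
side 293 249 [ 15 108 185]
side 345 241 [ 14 108 186]
side 320 250 [ 23  34 255]
side 270 220 [ 16  78 143]
side [279.5 209.5] [     0      0    560    420 235173] [461.9  63.1]
side [279.5 209.5] [     0      0    560    420 235165] [461.9  63.1]
mid [461.9  63.1] dist 0.0 yaw -8.4
```

Run:
```python
from h import *
for n,ps in (("scene",((252,187),(292,206))),("side",((293,249),(345,241)))):
    s=dict(np.load(f"{n}0.npz")); hsv=cv2.cvtColor(s["pixels"],cv2.COLOR_RGB2HSV)
    P=[]
    for u,v in ps:
        m=((hsv[...,2]<216)&(hsv[...,2]>160)&(hsv[...,1]>60)).astype(np.uint8); a=np.zeros_like(m); a[v-13:v+14,u-16:u+17]=1
        _,lab,st,ce=cv2.connectedComponentsWithStats(m*a,connectivity=4); l=lab[v,u]
        w=ray(s,ce[l],15)[0]; P.append(w); print(n,ce[l].round(1),st[l],w.round(1))
    P=np.array(P);d=P[0]-P[1];print("mid",P.mean(0).round(1),"dist",np.linalg.norm(d).round(1),"yaw",np.degrees(np.arctan2(d[1],d[0])).round(1))
```

```text
scene [251.1 185.9] [244 181  16  11 138] [ 555.8 -100.4]
scene [291.8 204.9] [284 199  17  13 157] [440.6 -88.5]
mid [498.2 -94.4] dist 115.8 yaw -5.9
side [293.5 248.6] [285 244  18  11 156] [437.5 -89.1]
side [345.3 240.8] [337 236  18  11 147] [ 552.7 -101.2]
mid [495.1 -95.1] dist 115.9 yaw 174.0
```

The lower shelf is at about (497,-95) with yaw -5.9°. The upper shelf is at about (481,86) with yaw about -1.5°. The props are at about (367,291) and (466,257). Next I'll write a small planner that prints deltas in tool units.

```bash
cat >> h.py <<'E'
def to(x,y,z,jaw):
    "prints what to move: first the turn (units of 5 deg, rz), then the shift in tool axes after it (units of 30 mm). jaw = world angle of tool y, deg"
    from station import r
    s=r.sense(); M=R.from_rotvec(s["tool_rot"]).as_matrix()
    cur=np.degrees(np.arctan2(M[1,1],M[0,1])); d=(jaw-cur+90)%180-90
    c,a=np.cos(np.radians(cur+d)),np.sin(np.radians(cur+d))
    N=np.array([[-a,c,0],[c,a,0],[0,0,-1.]]).T
    # tilt left to correct, as rotation vector in tool frame
    rv=np.degrees(R.from_matrix(M.T@N).as_rotvec())/5
    sh=N.T@(np.array([x,y,z])-s["eef_pos"])/30
    print("t",round(s["t"],2),"tcp",s["eef_pos"].round(1),"jaw",cur.round(2),"F",s["wrist_force"].round(1),"open",round(s["opening"],2))
    print("turn units",rv.round(2)," shift units (after turn)",sh.round(2)," rows>=",np.ceil(max(np.linalg.norm(sh),abs(rv).max())))
E
python3 - <<'E'
from h import *
to(400,280,200,84)
s=snap("wrist"); print(s["xyz"],R.from_rotvec(s["orientation"]).as_matrix().round(2))
E
```

```text
t 0.1 tcp [131.8 585.  230.6] jaw 77.29 F [ 0.2  0.3 -0.2] open 1.0
turn units [-0.01 -0.   -1.34]  shift units (after turn) [-9.95 -9.18  1.02]  rows>= 14.0
[ 67.77359796 599.22405356 374.18802266] [[ 0.22  0.94  0.25]
 [ 0.98 -0.21 -0.06]
 [-0.    0.26 -0.97]]
```

Request:
drive_tool([
  {"rz": -0.67,"dx": -0.7,"dy": -0.65,"dz": 0.07},
  {"rz": -0.67,"dx": -0.72,"dy": -0.62,"dz": 0.07},
  {"dx": -0.72,"dy": -0.66,"dz": 0.07},
  {"dx": -0.72,"dy": -0.66,"dz": 0.07},
  {"dx": -0.72,"dy": -0.66,"dz": 0.07},
  {"dx": -0.72,"dy": -0.66,"dz": 0.07},
  {"dx": -0.72,"dy": -0.66,"dz": 0.07},
  {"dx": -0.72,"dy": -0.66,"dz": 0.07},
  {"dx": -0.72,"dy": -0.66,"dz": 0.07},
  {"dx": -0.72,"dy": -0.66,"dz": 0.07},
  {"dx": -0.72,"dy": -0.66,"dz": 0.07},
  {"dx": -0.72,"dy": -0.66,"dz": 0.07},
])

```text
invalid input
```

Request:
drive_tool([
  {"dx": -0.72,"dy": -0.66,"dz": 0.07},
  {"dx": -0.72,"dy": -0.66,"dz": 0.07},
  {},
])

```text
invalid input
```

Request:
drive_tool([
  {"dx": -0.7,"dy": -0.65,"dz": 0.07,"rx": 0,"ry": 0,"rz": -0.67,"hand": 0},
])

```text
t: 0.25
eef_pos: [147.1, 562.3, 228.1]
tool_rot: [-0.252, -3.13, 0.001]
wrist_force: [1.1, -0.3, 0.8]
opening: 0.998
```

Request:
drive_tool([
  {"dx": -0.72,"dy": -0.62,"dz": 0.07,"rz": -0.67,"hand": 0},
])

```text
invalid input
```

Request:
drive_tool([
  {"dx": -0.72,"dy": -0.66,"dz": 0.07,"rx": 0,"ry": 0,"rz": 0,"hand": 0},
  {"dx": -0.72,"dy": -0.66,"dz": 0.07,"rx": 0,"ry": 0,"rz": 0,"hand": 0},
  {"dx": -0.72,"dy": -0.66,"dz": 0.07,"rx": 0,"ry": 0,"rz": 0,"hand": 0},
  {"dx": -0.72,"dy": -0.66,"dz": 0.07,"rx": 0,"ry": 0,"rz": 0,"hand": 0},
  {"dx": -0.72,"dy": -0.66,"dz": 0.07,"rx": 0,"ry": 0,"rz": 0,"hand": 0},
  {"dx": -0.72,"dy": -0.66,"dz": 0.07,"rx": 0,"ry": 0,"rz": 0,"hand": 0},
  {"dx": -0.72,"dy": -0.66,"dz": 0.07,"rx": 0,"ry": 0,"rz": 0,"hand": 0},
  {"dx": -0.72,"dy": -0.66,"dz": 0.07,"rx": 0,"ry": 0,"rz": 0,"hand": 0},
  {"dx": -0.72,"dy": -0.66,"dz": 0.07,"rx": 0,"ry": 0,"rz": 0,"hand": 0},
  {"dx": -0.72,"dy": -0.66,"dz": 0.07,"rx": 0,"ry": 0,"rz": 0,"hand": 0},
  {"dx": -0.72,"dy": -0.66,"dz": 0.07,"rx": 0,"ry": 0,"rz": 0,"hand": 0},
  {"dx": -0.72,"dy": -0.66,"dz": 0.07,"rx": 0,"ry": 0,"rz": 0,"hand": 0},
])

```text
t: 1.45
eef_pos: [370.9, 275.2, 198.9]
tool_rot: [-0.242, -3.129, 0.006]
wrist_force: [0.2, -0.2, 0.2]
opening: 1.0
```

Every key is required in each row, and batched calls run in order. Now a wrist look.

```bash
cat >> h.py <<'E'
def tops(s,h,tol=5,dz=None,minpx=60):
    "components of cloud at height h; circle centre of the filled outline cast on plane z=h"
    w=cloud(s); m=(abs(w[...,2]-h)<tol).astype(np.uint8)
    out=[]
    for c in cv2.findContours(m,cv2.RETR_EXTERNAL,cv2.CHAIN_APPROX_NONE)[0]:
        if cv2.contourArea(c)<minpx: continue
        q=ray(s,c[:,0],h).astype(np.float32); (cx,cy),rad=cv2.minEnclosingCircle(q); e=cv2.minAreaRect(q)
        out.append((round(cx,1),round(cy,1),round(rad,1),np.round(e[0],1),np.round(e[1],1),round(e[2],1)))
    return out
E
python3 - <<'E'
from h import *
s=snap("wrist","w1"); print(s["xyz"],s["mtx"][0,0])
for o in tops(s,75): print(o)
to(367,291,200,84)
E
```

```text
[306.37700832 285.38210902 342.63240293] 377.25315315126664
(524.6, 336.9, 26.7, array([526.2, 337.5]), array([10.6, 53.4]), 20.1)
(508.5, 450.1, 12.7, array([509.8, 450.1]), array([ 5. , 25.3]), 0.8)
(465.5, 259.8, 18.1, array([465.5, 259.4]), array([33. , 35.8]), 73.1)
(367.2, 292.1, 17.1, array([366.9, 292.4]), array([32. , 33.4]), 81.3)
t 1.5 tcp [373.  272.6 198.3] jaw 81.05 F [ 2.3 -2.8 -0.1] open 1.0
turn units [-0.06 -0.02 -0.59]  shift units (after turn) [ 0.26  0.59 -0.06]  rows>= 1.0
```

View pics/w1.png

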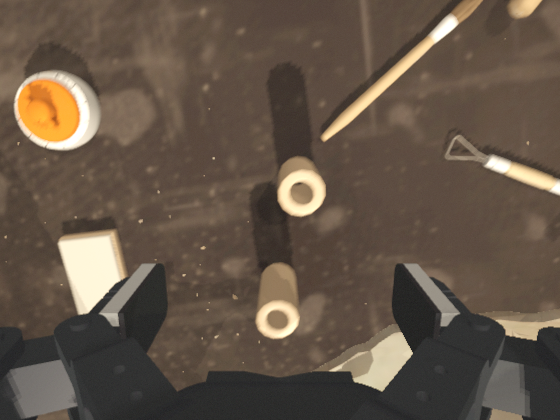

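The wrist view shows prop B's top at (301,190) and prop A's at (278,310). The positions are (367,292) and (465.5,259.6), which agrees with the other cameras. I'll descend on B.

Request:
drive_tool([
  {"dx": 0.26,"dy": 0.6,"dz": 0,"rx": -0.05,"ry": 0,"rz": -0.59,"hand": 0},
  {"dx": 0,"dy": 0,"dz": 0.8,"rx": 0,"ry": 0,"rz": 0,"hand": 0},
  {"dx": 0,"dy": 0,"dz": 0.8,"rx": 0,"ry": 0,"rz": 0,"hand": 0},
  {"dx": 0,"dy": 0,"dz": 0.8,"rx": 0,"ry": 0,"rz": 0,"hand": 0},
  {"dx": 0,"dy": 0,"dz": 0.5,"rx": 0,"ry": 0,"rz": 0,"hand": 0},
  {"dx": 0,"dy": 0,"dz": 0,"rx": 0,"ry": 0,"rz": 0,"hand": 0},
])

```text
t: 2.1
eef_pos: [369.1, 289.9, 107.7]
tool_rot: [-0.169, -3.135, 0.002]
wrist_force: [-0.5, -0.5, -0.1]
opening: 1.0
```

```bash
python3 -c "
from h import *
to(367,292,26,84)"
```

```text
t 2.1 tcp [369.1 289.9 107.7] jaw 83.81 F [-0.5 -0.5 -0.1] open 1.0
turn units [-0.01 -0.03 -0.04]  shift units (after turn) [0.08 0.06 2.72]  rows>= 3.0
```

Request:
drive_tool([
  {"dx": 0.08,"dy": 0.06,"dz": 0.7,"rx": 0,"ry": -0.03,"rz": -0.04,"hand": 0},
  {"dx": 0,"dy": 0,"dz": 0.8,"rx": 0,"ry": 0,"rz": 0,"hand": 0},
  {"dx": 0,"dy": 0,"dz": 0.8,"rx": 0,"ry": 0,"rz": 0,"hand": 0},
  {"dx": 0,"dy": 0,"dz": 0.4,"rx": 0,"ry": 0,"rz": 0,"hand": 0.3},
  {"dx": 0,"dy": 0,"dz": 0,"rx": 0,"ry": 0,"rz": 0,"hand": 0.5},
], grip_force=40)

```text
t: 2.6
eef_pos: [368.6, 292.8, 28.2]
tool_rot: [0.164, 3.133, 0.001]
wrist_force: [0.5, -1.5, -0.2]
opening: 0.689
```

Request:
drive_tool([
  {"dx": 0,"dy": 0,"dz": 0,"rx": 0,"ry": 0,"rz": 0,"hand": 1},
  {"dx": 0,"dy": 0,"dz": 0,"rx": 0,"ry": 0,"rz": 0,"hand": 1},
  {"dx": 0,"dy": 0,"dz": 0,"rx": 0,"ry": 0,"rz": 0,"hand": 1},
  {"dx": 0,"dy": 0,"dz": 0,"rx": 0,"ry": 0,"rz": 0,"hand": 1},
  {"dx": 0,"dy": 0,"dz": 0,"rx": 0,"ry": 0,"rz": 0,"hand": 1},
])

```text
t: 3.1
eef_pos: [371.0, 293.8, 32.7]
tool_rot: [0.164, 3.129, 0.004]
wrist_force: [-0.4, 0.0, -2.1]
opening: 0.381
```

```bash
python3 -c "
from h import *
to(440,-89,120,84)
to(367,292,26,84)"
```

```text
t 3.1 tcp [371.  293.8  32.7] jaw 84.02 F [-0.4  0.  -2.1] open 0.38
turn units [0.03 0.1  0.  ]  shift units (after turn) [ -3.62 -12.45  -2.91]  rows>= 14.0
t 3.1 tcp [371.  293.8  32.7] jaw 84.02 F [-0.4  0.  -2.1] open 0.38
turn units [0.03 0.1  0.  ]  shift units (after turn) [ 0.13 -0.07  0.22]  rows>= 1.0
```

Prop B is gripped (opening 0.38). The arm creeps about 1 mm per idle row. I'll lift and carry it toward the lower shelf.

Request:
drive_tool([
  {"dx": 0,"dy": 0,"dz": -0.5,"rx": 0.03,"ry": 0.1,"rz": 0,"hand": 1},
  {"dx": 0,"dy": 0,"dz": -0.9,"rx": 0,"ry": 0,"rz": 0,"hand": 1},
  {"dx": 0,"dy": -0.3,"dz": -0.9,"rx": 0,"ry": 0,"rz": 0,"hand": 1},
  {"dx": -0.2,"dy": -0.7,"dz": -0.7,"rx": 0,"ry": 0,"rz": 0,"hand": 1},
  {"dx": -0.2,"dy": -0.8,"dz": -0.5,"rx": 0,"ry": 0,"rz": 0,"hand": 1},
  {"dx": -0.2,"dy": -0.9,"dz": -0.4,"rx": 0,"ry": 0,"rz": 0,"hand": 1},
  {"dx": -0.2,"dy": -0.95,"dz": -0.3,"rx": 0,"ry": 0,"rz": 0,"hand": 1},
  {"dx": -0.2,"dy": -0.95,"dz": 0,"rx": 0,"ry": 0,"rz": 0,"hand": 1},
  {"dx": -0.2,"dy": -0.95,"dz": 0,"rx": 0,"ry": 0,"rz": 0,"hand": 1},
  {"dx": -0.2,"dy": -0.95,"dz": 0,"rx": 0,"ry": 0,"rz": 0,"hand": 1},
  {"dx": -0.2,"dy": -0.95,"dz": 0,"rx": 0,"ry": 0,"rz": 0,"hand": 1},
  {"dx": -0.2,"dy": -0.95,"dz": 0,"rx": 0,"ry": 0,"rz": 0,"hand": 1},
])

```text
t: 4.3
eef_pos: [399.2, 30.5, 166.4]
tool_rot: [0.153, 3.134, -0.001]
wrist_force: [0.3, 0.2, -2.0]
opening: 0.385
```

Request:
drive_tool([
  {"dx": -0.2,"dy": -0.95,"dz": 0,"rx": 0,"ry": 0,"rz": 0,"hand": 1},
  {"dx": -0.2,"dy": -0.9,"dz": 0,"rx": 0,"ry": 0,"rz": 0,"hand": 1},
  {"dx": 0,"dy": -0.6,"dz": 0,"rx": 0,"ry": 0,"rz": 0,"hand": 1},
  {"dx": 0,"dy": -0.3,"dz": 0,"rx": 0,"ry": 0,"rz": 0,"hand": 1},
  {"dx": 0,"dy": 0,"dz": 0,"rx": 0,"ry": 0,"rz": 0,"hand": 1},
])

```text
t: 4.8
eef_pos: [403.2, -59.3, 167.4]
tool_rot: [0.16, 3.131, -0.003]
wrist_force: [0.2, -0.2, -0.7]
opening: 0.38
```

Run:
```python
from h import *
s=snap("wrist","w2"); to(439,-89,120,84)
```

```text
t 4.85 tcp [403.2 -58.8 167.4] jaw 84.17 F [-0.4 -0.4 -1. ] open 0.38
turn units [-0.01  0.07  0.03]  shift units (after turn) [-1.29 -0.88  1.58]  rows>= 3.0
```

View pics/w2.png

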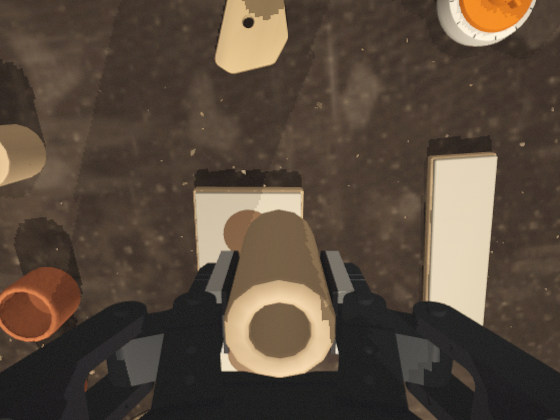

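The prop is held upright. The near patch is partly hidden at (245,230), and the shelf's near corners are at (195,190) and (302,190). I'll measure these.

Run:
```python
from h import *
s=dict(np.load("w2.npz")); w=cloud(s); g=s["pixels"].astype(int)
# shelf near edge / left+right edges from heights around 15
m=(abs(w[...,2]-15)<6); m[:175]=0; m[260:]=0; m[:,:185]=0; m[:,315:]=0
n,lab,st,ce=cv2.connectedComponentsWithStats(m.astype(np.uint8)); l=1+st[1:,4].argmax(); m=lab==l; print(st[l])
top=[(u,np.nonzero(m[:,u])[0][0]-.5) for u in range(205,295,3)]
left=[(np.nonzero(m[v])[0][0]-.5,v) for v in range(197,250,3)]
right=[(np.nonzero(m[v])[0][-1]+.5,v) for v in range(197,240,3)]
f=lambda p:cv2.fitLine(ray(s,p,15).astype(np.float32),cv2.DIST_HUBER,0,.01,.01).ravel()
T,L,Rr=f(top),f(left),f(right)
def X(a,b):
    k=np.linalg.solve(np.c_[a[:2],-b[:2]],b[2:]-a[2:]); return a[2:]+k[0]*a[:2]
A,B=X(T,L),X(T,Rr); d=B-A; yaw=np.arctan2(d[1],d[0])-np.pi/2
print("corners",A.round(1),B.round(1),"width",np.linalg.norm(d).round(1),"yaw",np.degrees(yaw).round(2))
for nme,e in (("L",L),("R",Rr)): print(nme,np.degrees(np.arctan2(e[1],e[0])).round(1))
y=np.radians(-5.9);ax=np.array([np.cos(y),np.sin(y)]);mid=(A+B)/2
print("centre",(mid+95*ax).round(1),"P-",(mid+37*ax).round(1),"P+",(mid+153*ax).round(1))
# held prop
q=w[280:390,220:340].reshape(-1,3); q=q[np.isfinite(q[:,2])]; z=q[:,2]; zt=np.percentile(z[z<260],95); print("ztop",zt)
for o in tops(s,zt-1,4): print(o)
```

```text
[ 194  188  110   72 4829]
corners [ 395.4 -128.9] [407.5 -10.3] width 119.3 yaw -5.8
L -5.8
R -70.8
centre [495.9 -79.4] P- [438.3 -73.4] P+ [553.6 -85.3]
ztop 246.49903200739146
(392.4, -58.5, 12.0, array([392.7, -58.5]), array([23.5,  6.6]), 84.3)
(399.2, -10.2, 9.5, array([399.2,  -9.5]), array([16.6, 14.1]), 84.3)
(389.7, -107.2, 9.6, array([ 389.3, -107.9]), array([16.7, 14.2]), 84.3)
(388.1, -39.7, 7.0, array([387.8, -39.7]), array([12.9,  6.8]), 84.2)
(384.3, -76.0, 6.8, array([384.2, -76. ]), array([12.8,  6.9]), 85.5)
```

Run:
```python
from h import *
s=dict(np.load("w2.npz")); w=cloud(s)
q=w[285:380,225:335,2]; h,e=np.histogram(q[np.isfinite(q)],bins=np.arange(150,260,4)); print([(a,b) for a,b in zip(e,h) if b>50])
zt=e[h.argmax()]+2
for z in (zt,):
  for o in tops(s,z,6,minpx=500): print(z,o)
M=R.from_rotvec([0.16,3.131,-0.003]).as_matrix(); print("tcp403.2,-58.8 axis",M[:,2].round(3))
```

```text
[(np.int64(182), np.int64(124)), (np.int64(186), np.int64(191)), (np.int64(190), np.int64(264)), (np.int64(194), np.int64(350)), (np.int64(198), np.int64(440)), (np.int64(202), np.int64(610)), (np.int64(206), np.int64(770)), (np.int64(210), np.int64(5725)), (np.int64(214), np.int64(571)), (np.int64(238), np.int64(184)), (np.int64(242), np.int64(577))]
212 (396.0, -62.9, 35.2, array([398.1, -64. ]), array([66. , 36.4]), 66.9)
tcp403.2,-58.8 axis [ 0.006 -0.002 -1.   ]
```

Run:
```python
from h import *
s=dict(np.load("w2.npz")); print(ray(s,[(280,329),(280,282),(280,376),(226,329),(333,329)],212).round(1))
c=s["pixels"][275:395,215:345]; hsv=cv2.cvtColor(c,cv2.COLOR_RGB2HSV)
w=cloud(s)[275:395,215:345]
m=((abs(w[...,2]-212)<2.5)).astype(np.uint8)
for cn in cv2.findContours(m,cv2.RETR_CCOMP,cv2.CHAIN_APPROX_NONE)[0]:
    if cv2.contourArea(cn)>400:
        q=ray(s,cn[:,0]+[215,275],212).astype(np.float32); print(cv2.contourArea(cn),np.round(cv2.fitEllipse(q)[0],1),np.round(cv2.fitEllipse(q)[1],1))
to(443,-88,60,84.1)
```

```text
[[401.7 -59.3]
 [386.4 -57.8]
 [418.2 -61. ]
 [400.1 -75.3]
 [403.3 -43.6]]
8901.5 [401.1 -59.4] [33.2 34.4]
2205.5 [400.6 -59.3] [16.2 17.4]
t 4.85 tcp [403.2 -58.8 167.4] jaw 84.17 F [-0.4 -0.4 -1. ] open 0.38
turn units [-0.01  0.07  0.01]  shift units (after turn) [-1.42 -0.83  3.58]  rows>= 4.0
```

Request:
drive_tool([
  {"dx": -0.6,"dy": -0.35,"dz": 0,"rx": 0,"ry": 0.07,"rz": 0,"hand": 1},
  {"dx": -0.5,"dy": -0.35,"dz": 0.6,"rx": 0,"ry": 0,"rz": 0,"hand": 1},
  {"dx": -0.25,"dy": -0.15,"dz": 0.9,"rx": 0,"ry": 0,"rz": 0,"hand": 1},
  {"dx": 0,"dy": 0,"dz": 0.9,"rx": 0,"ry": 0,"rz": 0,"hand": 1},
  {"dx": 0,"dy": 0,"dz": 0.5,"rx": 0,"ry": 0,"rz": 0,"hand": 1},
  {"dx": 0,"dy": 0,"dz": 0.1,"rx": 0,"ry": 0,"rz": 0,"hand": 1},
])

```text
t: 5.45
eef_pos: [444.4, -83.3, 76.4]
tool_rot: [0.149, 3.134, -0.001]
wrist_force: [-0.1, 0.5, -0.1]
opening: 0.381
```

```bash
python3 -c "
from h import *
to(440.8,-88.2,46,84.1)"
```

```text
t 5.45 tcp [444.4 -83.3  76.4] jaw 84.57 F [-0.1  0.5 -0.1] open 0.38
turn units [-0.01  0.04  0.09]  shift units (after turn) [ 0.1  -0.17  1.01]  rows>= 2.0
```

Request:
drive_tool([
  {"dx": 0.1,"dy": -0.17,"dz": 0.3,"rx": 0,"ry": 0.04,"rz": 0.09,"hand": 1},
  {"dx": 0,"dy": 0,"dz": 0.3,"rx": 0,"ry": 0,"rz": 0,"hand": 1},
  {"dx": 0,"dy": 0,"dz": 0.2,"rx": 0,"ry": 0,"rz": 0,"hand": 1},
  {"dx": 0,"dy": 0,"dz": 0.1,"rx": 0,"ry": 0,"rz": 0,"hand": 1},
])

```text
t: 5.85
eef_pos: [441.7, -87.3, 49.4]
tool_rot: [0.158, 3.135, -0.002]
wrist_force: [0.6, 0.5, -1.3]
opening: 0.38
```

```bash
python3 -c "
from h import *
to(440.8,-88.2,46,84.1)"
```

```text
t 5.85 tcp [441.7 -87.3  49.4] jaw 84.22 F [ 0.6  0.5 -1.3] open 0.38
turn units [-0.02  0.03  0.02]  shift units (after turn) [ 0.03 -0.03  0.11]  rows>= 1.0
```

Request:
drive_tool([
  {"dx": 0.03,"dy": -0.03,"dz": 0.1,"rx": 0,"ry": 0.03,"rz": 0,"hand": 1},
  {"dx": 0,"dy": 0,"dz": 0.06,"rx": 0,"ry": 0,"rz": 0,"hand": 1},
])

```text
t: 6.05
eef_pos: [441.0, -88.3, 45.0]
tool_rot: [0.158, 3.138, -0.003]
wrist_force: [-6.1, 3.0, 19.0]
opening: 0.381
```

Request:
drive_tool([
  {"dx": 0,"dy": 0,"dz": 0.07,"rx": 0,"ry": 0,"rz": 0,"hand": 1},
])

```text
t: 6.15
eef_pos: [441.4, -88.5, 44.8]
tool_rot: [0.158, 3.137, -0.003]
wrist_force: [-8.8, 3.7, 28.5]
opening: 0.382
```

Request:
drive_tool([
  {"dx": 0,"dy": 0,"dz": 0.07,"rx": 0,"ry": 0,"rz": 0,"hand": 1},
])

```text
t: 6.25
eef_pos: [441.7, -88.6, 44.9]
tool_rot: [0.158, 3.136, -0.004]
wrist_force: [-11.3, 5.7, 22.1]
opening: 0.382
```

Contact came at TCP z = 45, as predicted. Releasing and rising.

Request:
drive_tool([
  {"dx": 0,"dy": 0,"dz": 0,"rx": 0,"ry": 0,"rz": 0,"hand": 0.55},
  {"dx": 0,"dy": 0,"dz": 0,"rx": 0,"ry": 0,"rz": 0,"hand": 0.4},
  {"dx": 0,"dy": 0,"dz": 0,"rx": 0,"ry": 0,"rz": 0,"hand": 0.2},
  {"dx": 0,"dy": 0,"dz": 0,"rx": 0,"ry": 0,"rz": 0,"hand": 0},
  {"dx": 0,"dy": 0,"dz": 0,"rx": 0,"ry": 0,"rz": 0,"hand": 0},
  {"dx": 0,"dy": 0,"dz": -0.4,"rx": 0,"ry": 0,"rz": 0,"hand": 0},
  {"dx": 0,"dy": 0,"dz": -0.9,"rx": 0,"ry": 0,"rz": 0,"hand": 0},
  {"dx": 0,"dy": 0,"dz": -0.9,"rx": 0,"ry": 0,"rz": 0,"hand": 0},
  {"dx": 0,"dy": 0,"dz": -0.9,"rx": 0,"ry": 0,"rz": 0,"hand": 0},
  {"dx": 0.5,"dy": 0,"dz": -0.9,"rx": 0,"ry": 0,"rz": 0,"hand": 0},
  {"dx": 0.5,"dy": 0,"dz": -0.5,"rx": 0,"ry": 0,"rz": 0,"hand": 0},
  {"dx": 0,"dy": 0,"dz": 0,"rx": 0,"ry": 0,"rz": 0,"hand": 0},
])

```text
t: 7.45
eef_pos: [410.8, -85.2, 190.4]
tool_rot: [0.158, 3.134, -0.006]
wrist_force: [-0.4, -0.7, -0.3]
opening: 1.001
```

Run:
```python
from h import *
s=snap("wrist","w3"); to(466,260,150,84)
for o in tops(s,90,4,minpx=200): print("top90",o)
hsv=cv2.cvtColor(s["pixels"],cv2.COLOR_RGB2HSV)
w=cloud(s)
m=((abs(w[...,2]-15)<5)&(hsv[...,1]>60)&(hsv[...,2]<230)).astype(np.uint8)
n,l,st,ce=cv2.connectedComponentsWithStats(m)
for i in range(1,n):
    if st[i,4]>150: print("patch",st[i],ce[i].round(),ray(s,ce[i],15).round(1))
for o in tops(s,15,5,minpx=1500): print("shelf",o)
```

```text
t 7.5 tcp [411.3 -85.3 189.4] jaw 84.22 F [-0.   0.3  0.3] open 1.0
turn units [-0.04  0.05  0.04]  shift units (after turn) [-0.61 11.64  1.31]  rows>= 12.0
top90 (438.8, -88.7, 17.5, array([438.8, -88.7]), array([32.5, 33.8]), 84.3)
patch [ 252    0   68   61 1345] [286.  28.] [[289.3 -68.9]]
patch [ 53 111  33  52 310] [ 76. 134.] [[ 352.1 -250.8]]
patch [ 35 125  16  29 197] [ 41. 139.] [[ 353.8 -280.8]]
patch [449 138  66  57 285] [469. 154.] [[401.5  75.5]]
patch [ 228  172  104  189 1134] [281. 231.] [[453.8 -89. ]]
patch [255 190  49  38 500] [277. 203.] [[428.  -89.7]]
patch [444 196   9  89 219] [448. 239.] [[476.6  59.3]]
patch [ 67 247  50  39 328] [101. 260.] [[ 466.1 -255.9]]
patch [ 59 267  36  33 330] [ 73. 286.] [[ 489.4 -287.7]]
patch [ 257  311   44   39 1319] [278. 330.] [[ 554.4 -101.7]]
shelf (494.4, -94.9, 103.0, array([494.7, -95. ]), array([ 88.9, 188.6]), 84.0)
shelf (477.0, 84.7, 89.4, array([476.7,  83.4]), array([ 52.6, 172.3]), 88.1)
shelf (288.8, -69.9, 30.9, array([291.1, -69.5]), array([52.1, 42.8]), 84.2)
```

View pics/w3.png

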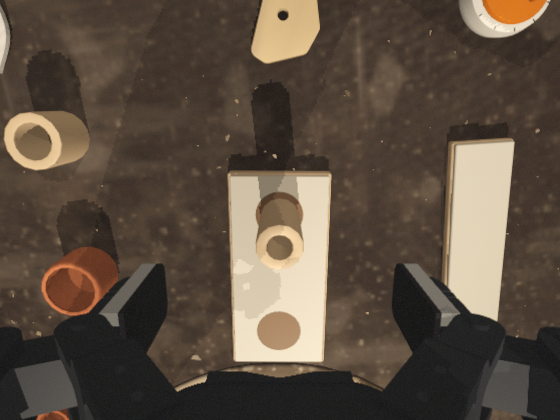

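Prop B stands at (438.8,-88.7), image (280,246), and it is on its patch. The far patch is at about (554,-101.2), image (279,330). Next is prop A.

Request:
drive_tool([
  {"dx": 0,"dy": 0.5,"dz": 0,"rx": -0.04,"ry": 0.05,"rz": 0.04,"hand": 0},
  {"dx": -0.1,"dy": 0.95,"dz": 0.1,"rx": 0,"ry": 0,"rz": 0,"hand": 0},
  {"dx": -0.1,"dy": 1,"dz": 0.1,"rx": 0,"ry": 0,"rz": 0,"hand": 0},
  {"dx": -0.1,"dy": 1,"dz": 0.1,"rx": 0,"ry": 0,"rz": 0,"hand": 0},
  {"dx": -0.1,"dy": 1,"dz": 0.1,"rx": 0,"ry": 0,"rz": 0,"hand": 0},
  {"dx": -0.1,"dy": 1,"dz": 0.1,"rx": 0,"ry": 0,"rz": 0,"hand": 0},
  {"dx": -0.1,"dy": 1,"dz": 0.2,"rx": 0,"ry": 0,"rz": 0,"hand": 0},
  {"dx": 0,"dy": 1,"dz": 0.2,"rx": 0,"ry": 0,"rz": 0,"hand": 0},
  {"dx": 0,"dy": 1,"dz": 0.2,"rx": 0,"ry": 0,"rz": 0,"hand": 0},
  {"dx": 0,"dy": 1,"dz": 0.2,"rx": 0,"ry": 0,"rz": 0,"hand": 0},
  {"dx": 0,"dy": 1,"dz": 0.2,"rx": 0,"ry": 0,"rz": 0,"hand": 0},
  {"dx": 0,"dy": 0.7,"dz": 0.2,"rx": 0,"ry": 0,"rz": 0,"hand": 0},
])

```text
t: 8.7
eef_pos: [467.9, 258.1, 124.1]
tool_rot: [-0.174, -3.128, 0.001]
wrist_force: [0.2, -0.2, -0.0]
opening: 1.0
```

Request:
drive_tool([
  {"dx": 0,"dy": 0.3,"dz": 0.2,"rx": 0,"ry": 0,"rz": 0,"hand": 0},
  {"dx": 0,"dy": 0,"dz": 0,"rx": 0,"ry": 0,"rz": 0,"hand": 0},
])

```text
t: 8.9
eef_pos: [467.5, 269.4, 114.2]
tool_rot: [-0.169, -3.124, 0.003]
wrist_force: [-0.1, 0.1, 0.0]
opening: 1.001
```

```bash
python3 -c "
from h import *
to(466,259.5,26,84)"
```

```text
t 8.9 tcp [467.5 269.4 114.2] jaw 83.81 F [-0.1  0.1  0. ] open 1.0
turn units [-0.03 -0.15 -0.04]  shift units (after turn) [ 0.02 -0.33  2.94]  rows>= 3.0
```

Request:
drive_tool([
  {"dx": 0.02,"dy": -0.33,"dz": 0.2,"rx": -0.03,"ry": -0.15,"rz": -0.04,"hand": 0},
  {"dx": 0,"dy": 0,"dz": 0.8,"rx": 0,"ry": 0,"rz": 0,"hand": 0},
  {"dx": 0,"dy": 0,"dz": 0.8,"rx": 0,"ry": 0,"rz": 0,"hand": 0},
  {"dx": 0,"dy": 0,"dz": 0.8,"rx": 0,"ry": 0,"rz": 0,"hand": 0},
  {"dx": 0,"dy": 0,"dz": 0.3,"rx": 0,"ry": 0,"rz": 0,"hand": 0.3},
  {"dx": 0,"dy": 0,"dz": 0.02,"rx": 0,"ry": 0,"rz": 0,"hand": 0.5},
])

```text
t: 9.5
eef_pos: [466.8, 254.3, 23.7]
tool_rot: [0.17, 3.136, -0.002]
wrist_force: [0.2, 0.2, -0.3]
opening: 0.688
```

Request:
drive_tool([
  {"dx": 0.02,"dy": 0,"dz": 0.03,"rx": 0,"ry": 0,"rz": 0,"hand": 1},
  {"dx": 0.02,"dy": 0,"dz": 0.03,"rx": 0,"ry": 0,"rz": 0,"hand": 1},
  {"dx": 0,"dy": 0,"dz": 0.03,"rx": 0,"ry": 0,"rz": 0,"hand": 1},
  {"dx": 0,"dy": 0,"dz": 0.03,"rx": 0,"ry": 0,"rz": 0,"hand": 1},
])

```text
t: 9.9
eef_pos: [467.7, 254.2, 23.5]
tool_rot: [0.171, 3.132, -0.0]
wrist_force: [-2.7, -1.0, 4.6]
opening: 0.379
```

```bash
python3 -c "
from h import *
to(466,259.5,26,84)
to(556,-101,140,84)"
```

```text
t 9.9 tcp [467.7 254.2  23.5] jaw 83.74 F [-2.7 -1.   4.6] open 0.38
turn units [-0.    0.05 -0.05]  shift units (after turn) [ 0.07  0.17 -0.08]  rows>= 1.0
t 9.9 tcp [467.7 254.2  23.5] jaw 83.74 F [-2.7 -1.   4.6] open 0.38
turn units [-0.    0.05 -0.05]  shift units (after turn) [ -4.17 -11.47  -3.88]  rows>= 13.0
```

Request:
drive_tool([
  {"dx": 0,"dy": 0,"dz": -0.5,"rx": 0,"ry": 0.05,"rz": -0.05,"hand": 1},
  {"dx": 0,"dy": 0,"dz": -0.9,"rx": 0,"ry": 0,"rz": 0,"hand": 1},
  {"dx": -0.1,"dy": -0.3,"dz": -0.9,"rx": 0,"ry": 0,"rz": 0,"hand": 1},
  {"dx": -0.2,"dy": -0.7,"dz": -0.7,"rx": 0,"ry": 0,"rz": 0,"hand": 1},
  {"dx": -0.35,"dy": -0.8,"dz": -0.5,"rx": 0,"ry": 0,"rz": 0,"hand": 1},
  {"dx": -0.35,"dy": -0.9,"dz": -0.3,"rx": 0,"ry": 0,"rz": 0,"hand": 1},
  {"dx": -0.35,"dy": -0.93,"dz": 0,"rx": 0,"ry": 0,"rz": 0,"hand": 1},
  {"dx": -0.35,"dy": -0.93,"dz": 0,"rx": 0,"ry": 0,"rz": 0,"hand": 1},
  {"dx": -0.35,"dy": -0.93,"dz": 0,"rx": 0,"ry": 0,"rz": 0,"hand": 1},
  {"dx": -0.35,"dy": -0.93,"dz": 0,"rx": 0,"ry": 0,"rz": 0,"hand": 1},
  {"dx": -0.35,"dy": -0.93,"dz": 0,"rx": 0,"ry": 0,"rz": 0,"hand": 1},
  {"dx": -0.35,"dy": -0.93,"dz": 0,"rx": 0,"ry": 0,"rz": 0,"hand": 1},
])

```text
t: 11.1
eef_pos: [537.6, -8.4, 146.5]
tool_rot: [0.15, 3.131, -0.001]
wrist_force: [0.2, -0.8, -0.5]
opening: 0.377
```

Request:
drive_tool([
  {"dx": -0.35,"dy": -0.93,"dz": 0,"rx": 0,"ry": 0,"rz": 0,"hand": 1},
  {"dx": -0.2,"dy": -0.8,"dz": 0,"rx": 0,"ry": 0,"rz": 0,"hand": 1},
  {"dx": 0,"dy": -0.5,"dz": 0,"rx": 0,"ry": 0,"rz": 0,"hand": 1},
  {"dx": 0,"dy": 0,"dz": 0,"rx": 0,"ry": 0,"rz": 0,"hand": 1},
])

```text
t: 11.5
eef_pos: [548.6, -82.7, 147.4]
tool_rot: [0.155, 3.13, -0.003]
wrist_force: [0.2, 0.1, -1.5]
opening: 0.374
```

```bash
cat >> h.py <<'E'
def held(h,rad):
    "centre of held round top about height h, minus tcp"
    from station import r
    s=snap("wrist"); p=r.sense()["eef_pos"]; w=cloud(s)
    m=(abs(w[...,2]-h)<4).astype(np.uint8)
    for cn in cv2.findContours(m,cv2.RETR_EXTERNAL,cv2.CHAIN_APPROX_NONE)[0]:
        if cv2.contourArea(cn)>1000:
            c=cn[:,0]; zz=w[c[:,1],c[:,0],2]; q=ray(s,c,np.nanmedian(w[...,2][m>0])).astype(np.float32); e=cv2.fitEllipse(q)
            print("area",cv2.contourArea(cn),"ztop",np.nanmedian(w[...,2][m>0]).round(1),"c",np.round(e[0],1),"ax",np.round(e[1],1),"minus tcp",(np.array(e[0])-p[:2]).round(1))
E
python3 -c "
from h import *
from station import r
p=r.sense()['eef_pos']
held(p[2]-23.5+75,17)
to(556,-101,60,84)"
```

```text
area 1057.0 ztop 199.4 c [542.7 -42.6] ax [ 9.4 18.8] minus tcp [-5.9 39.3]
area 1027.0 ztop 199.4 c [ 535.8 -121.2] ax [10.9 18.6] minus tcp [-12.8 -39.4]
area 8289.0 ztop 199.4 c [544.3 -82.6] ax [28.3 33.9] minus tcp [-4.3 -0.7]
t 11.55 tcp [548.6 -81.8 147.4] jaw 84.36 F [-0.2 -0.2 -1.8] open 0.38
turn units [-0.01  0.09  0.07]  shift units (after turn) [-0.31 -0.61  2.91]  rows>= 3.0
```

Request:
drive_tool([
  {"dx": -0.28,"dy": -0.58,"dz": 0.2,"rx": 0,"ry": 0.09,"rz": 0.07,"hand": 1},
  {"dx": 0,"dy": 0,"dz": 0.7,"rx": 0,"ry": 0,"rz": 0,"hand": 1},
  {"dx": 0,"dy": 0,"dz": 0.8,"rx": 0,"ry": 0,"rz": 0,"hand": 1},
  {"dx": 0,"dy": 0,"dz": 0.6,"rx": 0,"ry": 0,"rz": 0,"hand": 1},
  {"dx": 0,"dy": 0,"dz": 0.2,"rx": 0,"ry": 0,"rz": 0,"hand": 1},
])

```text
t: 12.05
eef_pos: [556.4, -95.2, 72.7]
tool_rot: [0.157, 3.134, -0.001]
wrist_force: [-0.4, -0.5, -1.6]
opening: 0.378
```

```bash
python3 -c "
from h import *
to(555.5,-100.6,40,84)"
```

```text
t 12.05 tcp [556.4 -95.2  72.7] jaw 84.28 F [-0.4 -0.5 -1.6] open 0.38
turn units [-0.    0.04  0.06]  shift units (after turn) [ 0.01 -0.18  1.09]  rows>= 2.0
```

Request:
drive_tool([
  {"dx": 0.01,"dy": -0.18,"dz": 0.3,"rx": 0,"ry": 0.04,"rz": 0.06,"hand": 1},
  {"dx": 0,"dy": 0,"dz": 0.35,"rx": 0,"ry": 0,"rz": 0,"hand": 1},
  {"dx": 0,"dy": 0,"dz": 0.2,"rx": 0,"ry": 0,"rz": 0,"hand": 1},
  {"dx": 0,"dy": 0,"dz": 0.1,"rx": 0,"ry": 0,"rz": 0,"hand": 1},
])

```text
t: 12.45
eef_pos: [556.1, -99.2, 43.6]
tool_rot: [0.162, 3.136, -0.001]
wrist_force: [0.0, 0.1, -1.1]
opening: 0.376
```

```bash
python3 -c "
from h import *
to(555.5,-100.6,39,84)"
```

```text
t 12.45 tcp [556.1 -99.2  43.6] jaw 84.08 F [ 0.   0.1 -1.1] open 0.38
turn units [-0.    0.01  0.02]  shift units (after turn) [ 0.02 -0.05  0.15]  rows>= 1.0
```

Request:
drive_tool([
  {"dx": 0.02,"dy": -0.05,"dz": 0.12,"rx": 0,"ry": 0.02,"rz": 0,"hand": 1},
  {"dx": 0,"dy": 0,"dz": 0.08,"rx": 0,"ry": 0,"rz": 0,"hand": 1},
])

```text
t: 12.65
eef_pos: [555.7, -100.9, 38.5]
tool_rot: [0.162, 3.137, -0.001]
wrist_force: [-10.3, 3.4, 20.8]
opening: 0.381
```

Request:
drive_tool([
  {"dx": 0,"dy": 0,"dz": 0.05,"rx": 0,"ry": 0,"rz": 0,"hand": 1},
])

```text
t: 12.75
eef_pos: [555.8, -101.0, 38.6]
tool_rot: [0.162, 3.137, -0.002]
wrist_force: [-7.8, 3.7, 18.3]
opening: 0.374
```

Request:
drive_tool([
  {"dx": 0,"dy": 0,"dz": 0,"rx": 0,"ry": 0,"rz": 0,"hand": 0.55},
  {"dx": 0,"dy": 0,"dz": 0,"rx": 0,"ry": 0,"rz": 0,"hand": 0.4},
  {"dx": 0,"dy": 0,"dz": 0,"rx": 0,"ry": 0,"rz": 0,"hand": 0.2},
  {"dx": 0,"dy": 0,"dz": 0,"rx": 0,"ry": 0,"rz": 0,"hand": 0},
  {"dx": 0,"dy": 0,"dz": 0,"rx": 0,"ry": 0,"rz": 0,"hand": 0},
  {"dx": 0,"dy": 0,"dz": -0.4,"rx": 0,"ry": 0,"rz": 0,"hand": 0},
  {"dx": 0,"dy": 0,"dz": -0.9,"rx": 0,"ry": 0,"rz": 0,"hand": 0},
  {"dx": 0,"dy": 0,"dz": -0.9,"rx": 0,"ry": 0,"rz": 0,"hand": 0},
  {"dx": 0,"dy": 0,"dz": -0.9,"rx": 0,"ry": 0,"rz": 0,"hand": 0},
  {"dx": 0.7,"dy": -0.3,"dz": -0.7,"rx": 0,"ry": 0,"rz": 0,"hand": 0},
  {"dx": 0.8,"dy": -0.5,"dz": -0.5,"rx": 0,"ry": 0,"rz": 0,"hand": 0},
  {"dx": 0.8,"dy": -0.6,"dz": -0.3,"rx": 0,"ry": 0,"rz": 0,"hand": 0},
])

```text
t: 13.95
eef_pos: [482.2, -135.1, 186.2]
tool_rot: [0.157, 3.136, -0.003]
wrist_force: [-0.4, -0.4, 0.4]
opening: 0.998
```

Request:
drive_tool([
  {"dx": 0.8,"dy": -0.6,"dz": 0,"rx": 0,"ry": 0,"rz": 0,"hand": 0},
  {"dx": 0.6,"dy": -0.7,"dz": 0,"rx": 0,"ry": 0,"rz": 0,"hand": 0},
  {"dx": 0.3,"dy": -0.7,"dz": 0,"rx": 0,"ry": 0,"rz": 0,"hand": 0},
  {"dx": 0,"dy": -0.3,"dz": 0,"rx": 0,"ry": 0,"rz": 0,"hand": 0},
  {"dx": 0,"dy": 0,"dz": 0,"rx": 0,"ry": 0,"rz": 0,"hand": 0},
])

```text
t: 14.45
eef_pos: [421.8, -202.6, 193.9]
tool_rot: [0.159, 3.128, -0.012]
wrist_force: [1.0, -0.5, -0.3]
opening: 1.001
```

Run:
```python
from h import *
s=snap("wrist","w4"); to(480,-269,100,84)
for h in (90,42,45,88,15):
    for o in tops(s,h,3.5,minpx=200): print(h,o)
```

```text
t 14.5 tcp [ 422.  -202.   193.9] jaw 84.21 F [-0.5 -1.   1.4] open 1.0
turn units [-0.08  0.11  0.04]  shift units (after turn) [-2.15 -2.02  3.13]  rows>= 5.0
90 (439.0, -89.6, 17.6, array([439. , -89.4]), array([33.7, 33.7]), 0.1)
42 (478.0, -271.8, 26.0, array([ 477.9, -271.7]), array([50.4, 50.3]), 84.3)
45 (477.6, -271.5, 24.8, array([ 477.4, -271.5]), array([48.9, 48.1]), 84.4)
45 (353.4, -267.7, 22.1, array([ 353.3, -267.9]), array([42.9, 43.4]), 22.1)
88 (439.4, -89.2, 18.2, array([439.4, -89. ]), array([36.1, 33.1]), 48.1)
15 (494.2, -96.6, 102.8, array([495.5, -96.5]), array([ 88.9, 190.5]), 84.0)
```

View pics/w4.png

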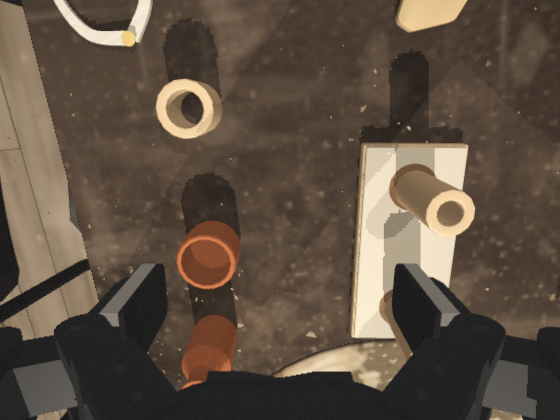

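The pot is at (478,-271.7), image (209,255). Prop B is at (450,212), and A is partly hidden near (400,320). Moving onto the pot.

Request:
drive_tool([
  {"dx": -0.6,"dy": -0.6,"dz": 0.2,"rx": -0.08,"ry": 0.11,"rz": 0.04,"hand": 0},
  {"dx": -0.7,"dy": -0.7,"dz": 0.7,"rx": 0,"ry": 0,"rz": 0,"hand": 0},
  {"dx": -0.6,"dy": -0.55,"dz": 0.9,"rx": 0,"ry": 0,"rz": 0,"hand": 0},
  {"dx": -0.15,"dy": -0.2,"dz": 0.9,"rx": 0,"ry": 0,"rz": 0,"hand": 0},
  {"dx": 0,"dy": 0,"dz": 0.5,"rx": 0,"ry": 0,"rz": 0,"hand": 0},
  {"dx": 0,"dy": 0,"dz": 0.1,"rx": 0,"ry": 0,"rz": 0,"hand": 0},
])

```text
t: 15.1
eef_pos: [484.5, -267.0, 93.5]
tool_rot: [0.154, 3.135, 0.001]
wrist_force: [-1.1, 0.2, 0.4]
opening: 1.0
```

```bash
python3 -c "
from h import *
to(478,-271.7,11,84)"
```

```text
t 15.1 tcp [ 484.5 -267.    93.5] jaw 84.36 F [-1.1  0.2  0.4] open 1.0
turn units [0.01 0.03 0.07]  shift units (after turn) [ 0.2  -0.18  2.75]  rows>= 3.0
```

Request:
drive_tool([
  {"dx": 0.2,"dy": -0.18,"dz": 0.3,"rx": 0,"ry": 0.03,"rz": 0.07,"hand": 0},
  {"dx": 0,"dy": 0,"dz": 0.8,"rx": 0,"ry": 0,"rz": 0,"hand": 0},
  {"dx": 0,"dy": 0,"dz": 0.8,"rx": 0,"ry": 0,"rz": 0,"hand": 0},
  {"dx": 0,"dy": 0,"dz": 0.6,"rx": 0,"ry": 0,"rz": 0,"hand": 0},
  {"dx": 0,"dy": 0,"dz": 0.1,"rx": 0,"ry": 0,"rz": 0,"hand": 0.2},
])

```text
t: 15.6
eef_pos: [479.5, -271.3, 15.9]
tool_rot: [0.16, 3.134, -0.003]
wrist_force: [-0.7, 0.6, 0.2]
opening: 0.858
```

```bash
python3 -c "
from h import *
to(478,-271.7,11,84)"
```

```text
t 15.6 tcp [ 479.5 -271.3   15.9] jaw 84.14 F [-0.7  0.6  0.2] open 0.86
turn units [-0.02  0.04  0.03]  shift units (after turn) [ 0.05 -0.02  0.16]  rows>= 1.0
```

Request:
drive_tool([
  {"dx": 0.05,"dy": -0.02,"dz": 0.16,"rx": -0.02,"ry": 0.04,"rz": 0.03,"hand": 0.3},
  {"dx": 0.02,"dy": 0,"dz": 0.03,"rx": 0,"ry": 0,"rz": 0,"hand": 1},
  {"dx": 0.02,"dy": 0,"dz": 0.03,"rx": 0,"ry": 0,"rz": 0,"hand": 1},
  {"dx": 0.02,"dy": 0,"dz": 0.03,"rx": 0,"ry": 0,"rz": 0,"hand": 1},
  {"dx": 0,"dy": 0,"dz": 0.03,"rx": 0,"ry": 0,"rz": 0,"hand": 1},
])

```text
t: 16.1
eef_pos: [477.4, -272.8, 11.3]
tool_rot: [0.165, 3.135, -0.004]
wrist_force: [-3.0, 3.0, 7.2]
opening: 0.591
```

```bash
python3 -c "
from h import *
to(496.4,-95,130,84)"
```

```text
t 16.1 tcp [ 477.4 -272.8   11.3] jaw 83.99 F [-3.   3.   7.2] open 0.59
turn units [-0.03  0.03 -0.  ]  shift units (after turn) [-0.01  5.96 -3.96]  rows>= 8.0
```

Request:
drive_tool([
  {"dx": 0,"dy": 0,"dz": -0.5,"rx": -0.03,"ry": 0.03,"rz": 0,"hand": 1},
  {"dx": 0,"dy": 0,"dz": -0.9,"rx": 0,"ry": 0,"rz": 0,"hand": 1},
  {"dx": 0,"dy": 0.2,"dz": -0.95,"rx": 0,"ry": 0,"rz": 0,"hand": 1},
  {"dx": 0,"dy": 0.5,"dz": -0.9,"rx": 0,"ry": 0,"rz": 0,"hand": 1},
  {"dx": 0,"dy": 0.8,"dz": -0.6,"rx": 0,"ry": 0,"rz": 0,"hand": 1},
  {"dx": 0,"dy": 0.9,"dz": -0.2,"rx": 0,"ry": 0,"rz": 0,"hand": 1},
  {"dx": 0,"dy": 0.9,"dz": 0,"rx": 0,"ry": 0,"rz": 0,"hand": 1},
  {"dx": 0,"dy": 0.9,"dz": 0,"rx": 0,"ry": 0,"rz": 0,"hand": 1},
  {"dx": 0,"dy": 0.8,"dz": 0,"rx": 0,"ry": 0,"rz": 0,"hand": 1},
  {"dx": 0,"dy": 0.5,"dz": 0,"rx": 0,"ry": 0,"rz": 0,"hand": 1},
  {"dx": 0,"dy": 0.1,"dz": 0,"rx": 0,"ry": 0,"rz": 0,"hand": 1},
])

```text
t: 17.2
eef_pos: [496.5, -101.2, 140.8]
tool_rot: [0.169, 3.132, -0.004]
wrist_force: [-0.5, -0.0, -1.1]
opening: 0.594
```

Run:
```python
from h import *
s=snap("scene","s1"); 
for h in (90,): 
    for o in tops(s,h,4,minpx=60): print(h,o)
c=s["pixels"]; cv2.imwrite("pics/s1c.png",cv2.resize(c[90:300,150:430,::-1],None,fx=2.5,fy=2.5))
to(496.4,-95,100,84)
from station import r
p=r.sense()['eef_pos']; held(p[2]-11.3+42,26)
```

```text
90 (584.3, 328.5, 173.2, array([562.7, 319.1]), array([ 48.7, 346.3]), 23.4)
90 (441.3, -85.0, 18.0, array([440.3, -85.9]), array([30.9, 35. ]), 25.5)
90 (555.5, -98.1, 18.2, array([556.5, -98.5]), array([30. , 34.8]), 28.4)
90 (239.1, -1256.8, 191.6, array([  239.2, -1262.9]), array([383.2,  40.1]), 1.2)
t 17.25 tcp [ 496.5 -101.5  140.8] jaw 83.82 F [ 0.1  0.8 -1. ] open 0.59
turn units [-0.02  0.06 -0.04]  shift units (after turn) [0.03 0.22 1.36]  rows>= 2.0
area 17098.0 ztop 171.8 c [ 495.7 -102.8] ax [49.2 60.9] minus tcp [-0.7 -0.4]
```

View pics/s1c.png

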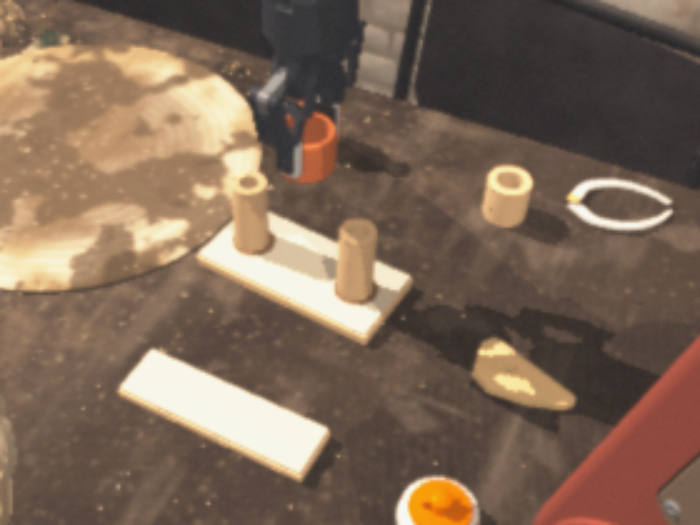

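Both props stand on the shelf (crop (250,215) and (355,260)), and the pot is held above. Spacing is 116 mm as it should be. Lowering the pot.

Request:
drive_tool([
  {"dx": 0.03,"dy": 0.22,"dz": 0.1,"rx": -0.02,"ry": 0.06,"rz": -0.04,"hand": 1},
  {"dx": 0,"dy": 0,"dz": 0.5,"rx": 0,"ry": 0,"rz": 0,"hand": 1},
  {"dx": 0,"dy": 0,"dz": 0.5,"rx": 0,"ry": 0,"rz": 0,"hand": 1},
  {"dx": 0,"dy": 0,"dz": 0.1,"rx": 0,"ry": 0,"rz": 0,"hand": 1},
])

```text
t: 17.7
eef_pos: [496.1, -97.8, 101.4]
tool_rot: [-0.169, -3.137, 0.002]
wrist_force: [-0.4, 0.7, -0.1]
opening: 0.593
```

```bash
python3 -c "
from h import *
to(495.9,-94.7,27,84)"
```

```text
t 17.7 tcp [496.1 -97.8 101.4] jaw 83.84 F [-0.4  0.7 -0.1] open 0.59
turn units [-0.01 -0.   -0.03]  shift units (after turn) [0.02 0.1  2.48]  rows>= 3.0
```

Request:
drive_tool([
  {"dx": 0.02,"dy": 0.1,"dz": 0.4,"rx": 0,"ry": 0,"rz": -0.03,"hand": 1},
  {"dx": 0,"dy": 0,"dz": 0.5,"rx": 0,"ry": 0,"rz": 0,"hand": 1},
  {"dx": 0,"dy": 0,"dz": 0.5,"rx": 0,"ry": 0,"rz": 0,"hand": 1},
  {"dx": 0,"dy": 0,"dz": 0.4,"rx": 0,"ry": 0,"rz": 0,"hand": 1},
  {"dx": 0,"dy": 0,"dz": 0.2,"rx": 0,"ry": 0,"rz": 0,"hand": 1},
])

```text
t: 18.2
eef_pos: [494.4, -94.6, 35.2]
tool_rot: [-0.166, -3.135, 0.0]
wrist_force: [-0.8, -0.9, -1.8]
opening: 0.593
```

```bash
python3 -c "
from h import *
to(495.9,-94.7,26.5,84)"
```

```text
t 18.2 tcp [494.4 -94.6  35.2] jaw 83.93 F [-0.8 -0.9 -1.8] open 0.59
turn units [-0.   -0.03 -0.01]  shift units (after turn) [-0.05  0.    0.29]  rows>= 1.0
```

Request:
drive_tool([
  {"dx": -0.05,"dy": 0,"dz": 0.15,"rx": 0,"ry": -0.03,"rz": 0,"hand": 1},
  {"dx": -0.01,"dy": 0,"dz": 0.1,"rx": 0,"ry": 0,"rz": 0,"hand": 1},
  {"dx": 0,"dy": 0,"dz": 0.08,"rx": 0,"ry": 0,"rz": 0,"hand": 1},
])

```text
t: 18.5
eef_pos: [496.2, -94.7, 26.2]
tool_rot: [-0.166, -3.137, 0.001]
wrist_force: [-17.5, 6.0, 40.6]
opening: 0.592
```

Request:
drive_tool([
  {"dx": 0,"dy": 0,"dz": 0.06,"rx": 0,"ry": 0,"rz": 0,"hand": 1},
])

```text
t: 18.6
eef_pos: [496.6, -94.8, 26.3]
tool_rot: [0.166, 3.137, -0.001]
wrist_force: [-7.8, 3.0, 13.1]
opening: 0.592
```

Request:
drive_tool([
  {"dx": 0,"dy": 0,"dz": 0,"rx": 0,"ry": 0,"rz": 0,"hand": 0.35},
  {"dx": 0,"dy": 0,"dz": 0,"rx": 0,"ry": 0,"rz": 0,"hand": 0.2},
  {"dx": 0,"dy": 0,"dz": 0,"rx": 0,"ry": 0,"rz": 0,"hand": 0},
  {"dx": 0,"dy": 0,"dz": 0,"rx": 0,"ry": 0,"rz": 0,"hand": 0},
  {"dx": 0,"dy": 0,"dz": -0.4,"rx": 0,"ry": 0,"rz": 0,"hand": 0},
  {"dx": 0,"dy": 0,"dz": -0.9,"rx": 0,"ry": 0,"rz": 0,"hand": 0},
  {"dx": 0,"dy": 0,"dz": -0.9,"rx": 0,"ry": 0,"rz": 0,"hand": 0},
  {"dx": 0,"dy": 0,"dz": -0.9,"rx": 0,"ry": 0,"rz": 0,"hand": 0},
  {"dx": 0,"dy": 0,"dz": -0.9,"rx": 0,"ry": 0,"rz": 0,"hand": 0},
  {"dx": 0.8,"dy": 0.3,"dz": -0.9,"rx": 0,"ry": 0,"rz": 0,"hand": 0},
  {"dx": 0.8,"dy": 0.6,"dz": -0.7,"rx": 0,"ry": 0,"rz": 0,"hand": 0},
  {"dx": 0.5,"dy": 0.6,"dz": -0.5,"rx": 0,"ry": 0,"rz": 0,"hand": 0},
])

```text
t: 19.8
eef_pos: [436.9, -43.4, 220.7]
tool_rot: [0.17, 3.135, -0.002]
wrist_force: [0.4, 0.1, 0.4]
opening: 1.002
```

Request:
drive_tool([
  {"dx": 0,"dy": 0.6,"dz": 0,"rx": 0,"ry": 0,"rz": 0,"hand": 0},
  {"dx": 0,"dy": 0.2,"dz": 0,"rx": 0,"ry": 0,"rz": 0,"hand": 0},
  {"dx": 0,"dy": 0,"dz": 0,"rx": 0,"ry": 0,"rz": 0,"hand": 0},
])

```text
t: 20.1
eef_pos: [439.5, -17.8, 226.5]
tool_rot: [0.167, 3.128, -0.006]
wrist_force: [-0.6, 0.0, 0.1]
opening: 0.999
```

Run:
```python
from h import *
s=snap("wrist","w5"); to(481,85,60,88.3)
for h in (90,57,14):
    for o in tops(s,h,3.5,minpx=200): print(h,o)
```

```text
t 20.15 tcp [439.5 -18.1 226.3] jaw 83.87 F [ 0.8 -0.6  0.4] open 1.0
turn units [-0.04  0.1  -0.89]  shift units (after turn) [-1.28  3.48  5.54]  rows>= 7.0
90 (555.2, -99.9, 18.0, array([ 554.9, -100.7]), array([34.1, 34.4]), 33.8)
90 (439.2, -88.2, 17.3, array([439.3, -88. ]), array([32.6, 34.2]), 37.4)
57 (597.8, 210.4, 21.5, array([597.5, 210.1]), array([12.3, 42.9]), 43.2)
57 (497.1, -94.7, 26.0, array([497. , -94.3]), array([50.4, 50.9]), 84.0)
14 (494.9, -94.5, 103.3, array([495.1, -94.4]), array([ 89.3, 187.4]), 84.0)
14 (480.6, 84.8, 91.6, array([480.6,  84.7]), array([ 51. , 178.3]), 88.2)
```

View pics/w5.png

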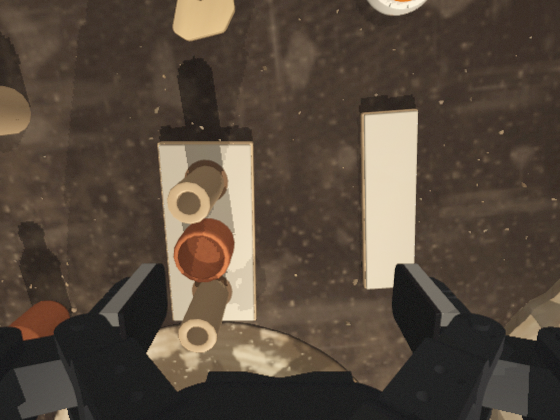

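The wrist view shows everything well placed: props at (439.2,-88.1) and (555,-100.3), and the pot at (497.1,-94.5), midway between them. The upper shelf is at (480.6,84.7) with jaw angle 88.2°. Going to the shelf.

Request:
drive_tool([
  {"dx": -0.2,"dy": 0.5,"dz": 0.3,"rx": -0.04,"ry": 0.1,"rz": -0.45,"hand": 0},
  {"dx": -0.3,"dy": 0.7,"dz": 0.8,"rx": 0,"ry": 0,"rz": -0.44,"hand": 0},
  {"dx": -0.3,"dy": 0.7,"dz": 0.9,"rx": 0,"ry": 0,"rz": 0,"hand": 0},
  {"dx": -0.3,"dy": 0.7,"dz": 0.9,"rx": 0,"ry": 0,"rz": 0,"hand": 0},
  {"dx": -0.2,"dy": 0.5,"dz": 0.9,"rx": 0,"ry": 0,"rz": 0,"hand": 0},
  {"dx": 0,"dy": 0.25,"dz": 0.8,"rx": 0,"ry": 0,"rz": 0,"hand": 0},
  {"dx": 0,"dy": 0,"dz": 0.4,"rx": 0,"ry": 0,"rz": 0,"hand": 0},
  {"dx": 0,"dy": 0,"dz": 0.05,"rx": 0,"ry": 0,"rz": 0,"hand": 0},
])

```text
t: 20.95
eef_pos: [485.1, 77.2, 66.4]
tool_rot: [-0.05, -3.136, 0.003]
wrist_force: [0.6, -0.7, 1.0]
opening: 0.998
```

```bash
python3 -c "
from h import *
to(480.6,84.7,0.5,88.2)"
```

```text
t 20.95 tcp [485.1  77.2  66.4] jaw 88.18 F [ 0.6 -0.7  1. ] open 1.0
turn units [-0.02 -0.06 -0.  ]  shift units (after turn) [0.16 0.24 2.2 ]  rows>= 3.0
```

Request:
drive_tool([
  {"dx": 0.16,"dy": 0.24,"dz": 0.3,"rx": -0.02,"ry": -0.06,"rz": 0,"hand": 0},
  {"dx": 0,"dy": 0,"dz": 0.6,"rx": 0,"ry": 0,"rz": 0,"hand": 0},
  {"dx": 0,"dy": 0,"dz": 0.6,"rx": 0,"ry": 0,"rz": 0,"hand": 0},
  {"dx": 0,"dy": 0,"dz": 0.3,"rx": 0,"ry": 0,"rz": 0,"hand": 0},
  {"dx": 0,"dy": 0,"dz": 0.1,"rx": 0,"ry": 0,"rz": 0,"hand": 0},
])

```text
t: 21.45
eef_pos: [482.7, 82.8, 11.2]
tool_rot: [0.055, 3.134, -0.001]
wrist_force: [-0.7, 0.3, -0.8]
opening: 0.998
```

```bash
python3 -c "
from h import *
to(480.6,84.7,0.5,88.2)"
```

```text
t 21.45 tcp [482.7  82.8  11.2] jaw 87.97 F [-0.7  0.3 -0.8] open 1.0
turn units [-0.01  0.08 -0.05]  shift units (after turn) [0.07 0.06 0.36]  rows>= 1.0
```

Request:
drive_tool([
  {"dx": 0.07,"dy": 0.06,"dz": 0.22,"rx": 0,"ry": 0.08,"rz": -0.05,"hand": 0},
  {"dx": 0,"dy": 0,"dz": 0.15,"rx": 0,"ry": 0,"rz": 0,"hand": 0.2},
  {"dx": 0.02,"dy": 0,"dz": 0.07,"rx": 0,"ry": 0,"rz": 0,"hand": 0.3},
], grip_force=60)

```text
t: 21.75
eef_pos: [481.3, 84.5, -1.0]
tool_rot: [0.049, 3.139, -0.001]
wrist_force: [0.4, 0.2, -0.2]
opening: 0.71
```

```bash
python3 -c "
from h import *
to(480.6,84.7,0.5,88.2)"
```

```text
t 21.75 tcp [481.3  84.5  -1. ] jaw 88.21 F [ 0.4  0.2 -0.2] open 0.71
turn units [-0.01  0.03  0.  ]  shift units (after turn) [ 0.02  0.   -0.05]  rows>= 1.0
```

Request:
drive_tool([
  {"dx": 0.02,"dy": 0,"dz": 0.02,"rx": 0,"ry": 0.03,"rz": 0,"hand": 1},
  {"dx": 0.02,"dy": 0,"dz": 0.03,"rx": 0,"ry": 0,"rz": 0,"hand": 1},
  {"dx": 0.02,"dy": 0,"dz": 0.02,"rx": 0,"ry": 0,"rz": 0,"hand": 1},
  {"dx": 0,"dy": 0,"dz": 0,"rx": 0,"ry": 0,"rz": 0,"hand": 1},
  {"dx": 0,"dy": 0,"dz": -0.3,"rx": 0,"ry": 0,"rz": 0,"hand": 1},
  {"dx": 0,"dy": 0,"dz": -0.7,"rx": 0,"ry": 0,"rz": 0,"hand": 1},
  {"dx": 0,"dy": 0,"dz": -0.9,"rx": 0,"ry": 0,"rz": 0,"hand": 1},
  {"dx": 0,"dy": 0,"dz": -0.9,"rx": 0,"ry": 0,"rz": 0,"hand": 1},
  {"dx": 0,"dy": 0,"dz": -0.9,"rx": 0,"ry": 0,"rz": 0,"hand": 1},
  {"dx": 0,"dy": 0,"dz": -0.7,"rx": 0,"ry": 0,"rz": 0,"hand": 1},
  {"dx": 0,"dy": 0,"dz": -0.3,"rx": 0,"ry": 0,"rz": 0,"hand": 1},
  {"dx": 0,"dy": 0,"dz": 0,"rx": 0,"ry": 0,"rz": 0,"hand": 1},
])

```text
t: 22.95
eef_pos: [477.7, 84.9, 145.9]
tool_rot: [-0.049, -3.138, 0.001]
wrist_force: [1.3, 0.7, -3.2]
opening: 0.587
```

Run:
```python
from h import *
to(496.3,-94.6,150,84.0)
s=snap("scene","s2"); c=s["pixels"]; cv2.imwrite("pics/s2c.png",cv2.resize(c[120:330,150:430,::-1],None,fx=2.5,fy=2.5))
```

```text
t 22.95 tcp [477.7  84.9 145.9] jaw 88.23 F [ 1.3  0.7 -3.2] open 0.59
turn units [-0.01 -0.03  0.85]  shift units (after turn) [-1.24 -5.89 -0.14]  rows>= 7.0
```

View pics/s2c.png

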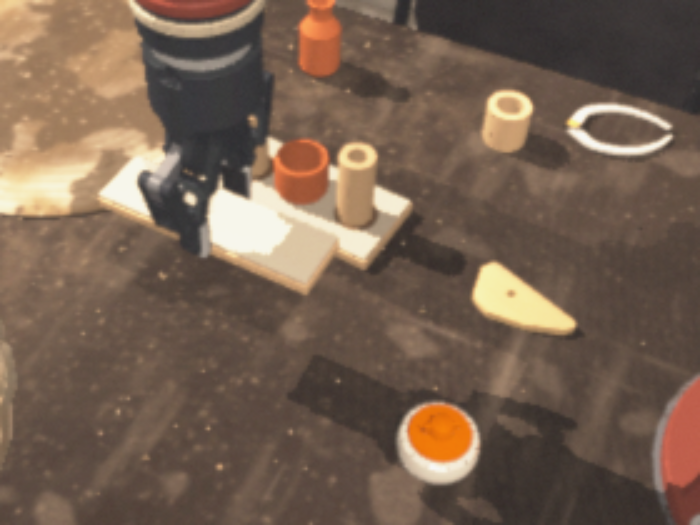

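The upper shelf is held level (crop (220,225)). Carrying it over the props.

Request:
drive_tool([
  {"dx": -0.1,"dy": -0.3,"dz": 0,"rx": 0,"ry": -0.03,"rz": 0.2,"hand": 1},
  {"dx": -0.2,"dy": -0.6,"dz": 0,"rx": 0,"ry": 0,"rz": 0.3,"hand": 1},
  {"dx": -0.2,"dy": -0.8,"dz": 0,"rx": 0,"ry": 0,"rz": 0.2,"hand": 1},
  {"dx": -0.2,"dy": -0.9,"dz": 0,"rx": 0,"ry": 0,"rz": 0.15,"hand": 1},
  {"dx": -0.2,"dy": -0.9,"dz": 0,"rx": 0,"ry": 0,"rz": 0,"hand": 1},
  {"dx": -0.2,"dy": -0.9,"dz": 0,"rx": 0,"ry": 0,"rz": 0,"hand": 1},
  {"dx": -0.1,"dy": -0.7,"dz": 0,"rx": 0,"ry": 0,"rz": 0,"hand": 1},
  {"dx": 0,"dy": -0.5,"dz": 0,"rx": 0,"ry": 0,"rz": 0,"hand": 1},
  {"dx": 0,"dy": -0.2,"dz": 0,"rx": 0,"ry": 0,"rz": 0,"hand": 1},
  {"dx": 0,"dy": 0,"dz": 0,"rx": 0,"ry": 0,"rz": 0,"hand": 1},
])

```text
t: 24.0
eef_pos: [490.9, -100.8, 130.3]
tool_rot: [-0.181, -3.117, -0.005]
wrist_force: [0.3, 0.1, -1.8]
opening: 0.588
```

Run:
```python
from h import *
to(496.3,-94.6,150,84.0)
from station import r
p=r.sense()["eef_pos"]; s=snap("wrist","w6"); w=cloud(s)
q=w[abs(w[...,2]-p[2]-14)<9]; q=q[(abs(q[:,0]-p[0])<110)&(abs(q[:,1]-p[1])<60)]
# visible part of held shelf: keep points >22mm from the fingers (x beyond)
q=q[(p[0]-q[:,0])>25]
A=np.c_[q[:,:2]-p[:2],np.ones(len(q))]; c=np.linalg.lstsq(A,q[:,2],rcond=None)[0]; res=q[:,2]-A@c
k=abs(res)<2; c=np.linalg.lstsq(A[k],q[k,2],rcond=None)[0]
print(len(q),"slopes deg",np.degrees(c[:2]).round(2),"z top at tcp - tcpz",(c[2]-p[2]).round(1))
t=q[k]; e=cv2.minAreaRect(t[:,:2].astype(np.float32)); print("rect",e, "pts",cv2.boxPoints(e).round(1).tolist(),"tcp",p.round(1))
```

```text
t 24.0 tcp [ 490.9 -100.8  130.3] jaw 83.36 F [ 0.3  0.1 -1.8] open 0.59
turn units [ 0.03 -0.22 -0.13]  shift units (after turn) [-0.16  0.23 -0.66]  rows>= 1.0
28794 slopes deg [-1.06  0.29] z top at tcp - tcpz 16.0
rect ((436.32403564453125, -94.81278228759766), (49.20232391357422, 65.0763931274414), 83.34639739990234) pts [[401.20001220703125, -115.5], [465.79998779296875, -123.0], [471.5, -74.0999984741211], [406.8999938964844, -66.5999984741211]] tcp [ 490.9 -100.8  130.3]
```

View pics/w6.png

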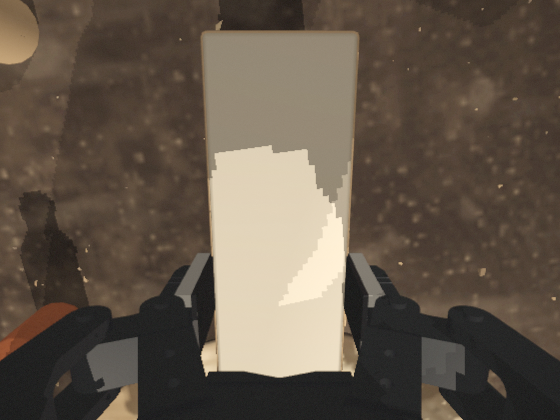

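The held shelf is aligned with the tool: it shows the same 1.1° tilt the tool has now. I'll level it and come down.

Request:
drive_tool([
  {"dx": -0.12,"dy": 0.23,"dz": 0,"rx": 0.03,"ry": -0.22,"rz": -0.13,"hand": 1},
  {"dx": 0,"dy": 0,"dz": 0.2,"rx": 0,"ry": 0,"rz": 0,"hand": 1},
  {"dx": 0,"dy": 0,"dz": 0.3,"rx": 0,"ry": 0,"rz": 0,"hand": 1},
  {"dx": 0,"dy": 0,"dz": 0.2,"rx": 0,"ry": 0,"rz": 0,"hand": 1},
  {"dx": 0,"dy": 0,"dz": 0.1,"rx": 0,"ry": 0,"rz": 0,"hand": 1},
])

```text
t: 24.55
eef_pos: [495.6, -90.3, 103.7]
tool_rot: [0.156, 3.137, 0.001]
wrist_force: [0.2, 1.4, -2.0]
opening: 0.585
```

```bash
python3 -c "
from h import *
to(495,-94.6,90,84.0)"
```

```text
t 24.55 tcp [495.6 -90.3 103.7] jaw 84.3 F [ 0.2  1.4 -2. ] open 0.58
turn units [0.01 0.01 0.06]  shift units (after turn) [ 0.   -0.14  0.46]  rows>= 1.0
```

Request:
drive_tool([
  {"dx": 0,"dy": -0.14,"dz": 0.1,"rx": 0.01,"ry": 0.01,"rz": 0.06,"hand": 1},
  {"dx": 0,"dy": 0,"dz": 0.1,"rx": 0,"ry": 0,"rz": 0,"hand": 1},
  {"dx": 0,"dy": 0,"dz": 0.05,"rx": 0,"ry": 0,"rz": 0,"hand": 1},
])

```text
t: 24.85
eef_pos: [494.8, -94.6, 95.0]
tool_rot: [-0.165, -3.136, 0.0]
wrist_force: [-0.1, 0.2, -2.2]
opening: 0.583
```

```bash
python3 -c "
from h import *
to(495,-94.6,89,84.0)"
```

```text
t 24.85 tcp [494.8 -94.6  95. ] jaw 83.98 F [-0.1  0.2 -2.2] open 0.58
turn units [-0.   -0.01 -0.  ]  shift units (after turn) [-0.01  0.    0.2 ]  rows>= 1.0
```

Request:
drive_tool([
  {"dx": -0.01,"dy": 0,"dz": 0.1,"rx": 0,"ry": -0.01,"rz": 0,"hand": 1},
  {"dx": 0,"dy": 0,"dz": 0.05,"rx": 0,"ry": 0,"rz": 0,"hand": 1},
])

```text
t: 25.05
eef_pos: [495.3, -94.9, 90.3]
tool_rot: [0.166, 3.137, -0.001]
wrist_force: [0.7, 0.1, -3.2]
opening: 0.589
```

Request:
drive_tool([
  {"dx": 0,"dy": 0,"dz": 0.06,"rx": 0,"ry": 0,"rz": 0,"hand": 1},
])

```text
t: 25.15
eef_pos: [495.6, -95.1, 88.9]
tool_rot: [0.166, 3.136, -0.001]
wrist_force: [-4.3, 2.0, 19.6]
opening: 0.587
```

Request:
drive_tool([
  {"dx": 0,"dy": 0,"dz": 0.05,"rx": 0,"ry": 0,"rz": 0,"hand": 1},
])

```text
t: 25.25
eef_pos: [496.1, -95.3, 89.0]
tool_rot: [0.165, 3.135, -0.002]
wrist_force: [-7.1, 3.4, 19.2]
opening: 0.587
```

Request:
drive_tool([
  {"dx": 0.03,"dy": 0,"dz": 0,"rx": 0,"ry": 0,"rz": 0,"hand": 0.38},
  {"dx": 0,"dy": 0,"dz": 0,"rx": 0,"ry": 0,"rz": 0,"hand": 0.3},
  {"dx": 0,"dy": 0,"dz": 0,"rx": 0,"ry": 0,"rz": 0,"hand": 0.1},
  {"dx": 0,"dy": 0,"dz": 0,"rx": 0,"ry": 0,"rz": 0,"hand": 0},
  {"dx": 0,"dy": 0,"dz": 0,"rx": 0,"ry": 0,"rz": 0,"hand": 0},
  {"dx": 0,"dy": 0,"dz": -0.4,"rx": 0,"ry": 0,"rz": 0,"hand": 0},
  {"dx": 0,"dy": 0,"dz": -0.9,"rx": 0,"ry": 0,"rz": 0,"hand": 0},
  {"dx": 0,"dy": 0,"dz": -0.9,"rx": 0,"ry": 0,"rz": 0,"hand": 0},
  {"dx": 0.6,"dy": -0.2,"dz": -0.9,"rx": 0,"ry": 0,"rz": 0,"hand": 0},
  {"dx": 0.8,"dy": -0.5,"dz": -0.9,"rx": 0,"ry": 0,"rz": 0,"hand": 0},
  {"dx": 0.6,"dy": -0.7,"dz": -0.6,"rx": 0,"ry": 0,"rz": 0,"hand": 0},
  {"dx": 0,"dy": -0.5,"dz": -0.3,"rx": 0,"ry": 0,"rz": 0,"hand": 0},
])

```text
t: 26.45
eef_pos: [426.7, -144.7, 246.1]
tool_rot: [0.159, 3.134, -0.004]
wrist_force: [1.1, -1.5, -0.8]
opening: 1.0
```

Request:
drive_tool([
  {"dx": 0,"dy": -0.2,"dz": 0,"rx": 0,"ry": 0,"rz": 0,"hand": 0},
  {"dx": 0,"dy": 0,"dz": 0,"rx": 0,"ry": 0,"rz": 0,"hand": 0},
])

```text
t: 26.65
eef_pos: [426.3, -152.7, 249.0]
tool_rot: [0.163, 3.13, -0.008]
wrist_force: [-0.3, 0.5, -0.7]
opening: 0.998
```

Run:
```python
from h import *
s=snap("wrist","w7"); w=cloud(s); to(573,-283,160,84.0)
for h in (104,15,88):
    for o in tops(s,h,3.5,minpx=200): print(h,o)
m=(abs(w[...,2]-104)<8)
n,l,st,ce=cv2.connectedComponentsWithStats(m.astype(np.uint8)); q=w[l==1+st[1:,4].argmax()]
A=np.c_[q[:,:2]-q[:,:2].mean(0),np.ones(len(q))]; print("slopes deg",np.degrees(np.linalg.lstsq(A,q[:,2],rcond=None)[0][:2]).round(2), q[:,2].mean())
```

```text
t 26.7 tcp [ 426.4 -152.3  248.9] jaw 84.06 F [-0.3 -0.6  0.9] open 1.0
turn units [-0.05  0.08  0.01]  shift units (after turn) [-5.32 -3.82  2.96]  rows>= 8.0
104 (496.2, -96.2, 91.7, array([495.6, -96.8]), array([ 51.1, 178.5]), 83.9)
15 (494.7, -95.5, 102.9, array([494.9, -95.8]), array([ 88.9, 187.5]), 83.9)
slopes deg [0.3  1.38] 104.60787633168151
```

View pics/w7.png

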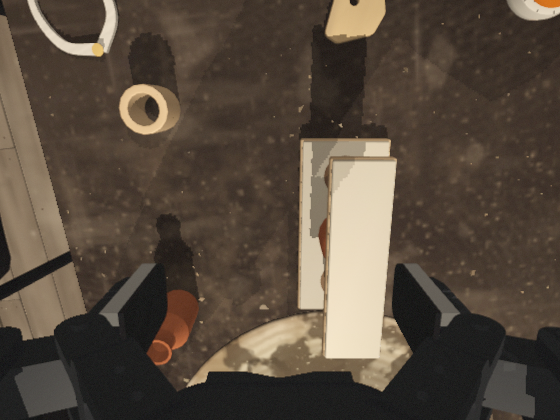

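The upper shelf's centre is (495.9,-96.5) and the lower one's is (494.8,-95.6) in the same view. Both have the same angle of 83.9°, so the placing is good. The vase mouth shows at (160,350). Moving to it.

Request:
drive_tool([
  {"dx": -0.4,"dy": -0.5,"dz": 0,"rx": -0.05,"ry": 0.08,"rz": 0,"hand": 0},
  {"dx": -0.6,"dy": -0.7,"dz": 0.2,"rx": 0,"ry": 0,"rz": 0,"hand": 0},
  {"dx": -0.6,"dy": -0.7,"dz": 0.3,"rx": 0,"ry": 0,"rz": 0,"hand": 0},
  {"dx": -0.6,"dy": -0.7,"dz": 0.3,"rx": 0,"ry": 0,"rz": 0,"hand": 0},
  {"dx": -0.5,"dy": -0.6,"dz": 0.2,"rx": 0,"ry": 0,"rz": 0,"hand": 0},
  {"dx": -0.3,"dy": -0.3,"dz": 0,"rx": 0,"ry": 0,"rz": 0,"hand": 0},
  {"dx": 0,"dy": 0,"dz": 0,"rx": 0,"ry": 0,"rz": 0,"hand": 0},
])

```text
t: 27.4
eef_pos: [509.2, -262.4, 211.2]
tool_rot: [-0.152, -3.131, -0.011]
wrist_force: [0.2, -0.3, -0.3]
opening: 1.001
```

Run:
```python
from h import *
s=snap("wrist","w8"); w=cloud(s)
for o in tops(s,88,3.5,minpx=80): print(88,o)
p=w[(w[...,2]>20)&(w[...,2]<52)]; p=p[(abs(p[:,0]-572)<40)&(abs(p[:,1]+284)<40)]; print(len(p),p.min(0).round(1),p.max(0).round(1))
to(572,-284.5,110,84.0)
```

```text
88 (572.2, -284.0, 14.0, array([ 572.3, -284.5]), array([26.3, 26.9]), 84.3)
507 [ 550.  -305.1   20.1] [ 568.6 -262.7   51.9]
t 27.45 tcp [ 508.7 -261.7  211.2] jaw 84.47 F [-0.6  0.7 -0.7] open 1.0
turn units [ 0.08 -0.09  0.09]  shift units (after turn) [-2.18 -0.54  3.37]  rows>= 5.0
```

Request:
drive_tool([
  {"dx": -0.5,"dy": -0.15,"dz": 0.3,"rx": 0.08,"ry": -0.09,"rz": 0.09,"hand": 0},
  {"dx": -0.7,"dy": -0.2,"dz": 0.7,"rx": 0,"ry": 0,"rz": 0,"hand": 0},
  {"dx": -0.6,"dy": -0.15,"dz": 0.9,"rx": 0,"ry": 0,"rz": 0,"hand": 0},
  {"dx": -0.3,"dy": 0,"dz": 0.8,"rx": 0,"ry": 0,"rz": 0,"hand": 0},
  {"dx": 0,"dy": 0,"dz": 0.4,"rx": 0,"ry": 0,"rz": 0,"hand": 0},
  {"dx": 0,"dy": 0,"dz": 0,"rx": 0,"ry": 0,"rz": 0,"hand": 0},
])

```text
t: 28.05
eef_pos: [570.9, -276.2, 116.0]
tool_rot: [-0.156, -3.137, -0.002]
wrist_force: [-0.4, -0.1, -0.6]
opening: 0.998
```

```bash
python3 -c "
from h import *
to(572.2,-284.2,24,84)"
```

```text
t 28.05 tcp [ 570.9 -276.2  116. ] jaw 84.29 F [-0.4 -0.1 -0.6] open 1.0
turn units [ 0.02 -0.01  0.06]  shift units (after turn) [-0.07 -0.26  3.07]  rows>= 4.0
```

Request:
drive_tool([
  {"dx": -0.07,"dy": -0.26,"dz": 0.3,"rx": 0.02,"ry": -0.01,"rz": 0.06,"hand": 0},
  {"dx": 0,"dy": 0,"dz": 0.7,"rx": 0,"ry": 0,"rz": 0,"hand": 0},
  {"dx": 0,"dy": 0,"dz": 0.8,"rx": 0,"ry": 0,"rz": 0,"hand": 0},
  {"dx": 0,"dy": 0,"dz": 0.7,"rx": 0,"ry": 0,"rz": 0,"hand": 0},
  {"dx": 0,"dy": 0,"dz": 0.3,"rx": 0,"ry": 0,"rz": 0,"hand": 0},
  {"dx": 0,"dy": 0,"dz": 0.05,"rx": 0,"ry": 0,"rz": 0,"hand": 0.2},
])

```text
t: 28.65
eef_pos: [573.6, -287.8, 35.0]
tool_rot: [0.167, 3.129, -0.011]
wrist_force: [-0.3, -0.4, 1.2]
opening: 0.856
```

```bash
python3 -c "
from h import *
to(572.2,-284.2,24,84)"
```

```text
t 28.65 tcp [ 573.6 -287.8   35. ] jaw 83.89 F [-0.3 -0.4  1.2] open 0.86
turn units [-0.07  0.1  -0.02]  shift units (after turn) [0.06 0.12 0.37]  rows>= 1.0
```

Request:
drive_tool([
  {"dx": 0.06,"dy": 0.12,"dz": 0.2,"rx": -0.07,"ry": 0.1,"rz": 0,"hand": 0.2},
  {"dx": 0,"dy": 0,"dz": 0.17,"rx": 0,"ry": 0,"rz": 0,"hand": 0.3},
  {"dx": 0,"dy": 0,"dz": 0.05,"rx": 0,"ry": 0,"rz": 0,"hand": 0.4},
], grip_force=40)

```text
t: 28.95
eef_pos: [573.3, -285.2, 24.7]
tool_rot: [0.168, 3.135, -0.003]
wrist_force: [-0.9, 0.8, -0.5]
opening: 0.6
```

```bash
python3 -c "
from h import *
to(572.2,-284.2,24,84)"
```

```text
t 28.95 tcp [ 573.3 -285.2   24.7] jaw 83.87 F [-0.9  0.8 -0.5] open 0.6
turn units [-0.02  0.03 -0.03]  shift units (after turn) [0.04 0.03 0.02]  rows>= 1.0
```

Request:
drive_tool([
  {"dx": 0.04,"dy": 0.03,"dz": 0.04,"rx": -0.02,"ry": 0.03,"rz": -0.03,"hand": 1},
  {"dx": 0.02,"dy": 0,"dz": 0.03,"rx": 0,"ry": 0,"rz": 0,"hand": 1},
  {"dx": 0.02,"dy": 0,"dz": 0.03,"rx": 0,"ry": 0,"rz": 0,"hand": 1},
  {"dx": 0.02,"dy": 0,"dz": 0.02,"rx": 0,"ry": 0,"rz": 0,"hand": 1},
])

```text
t: 29.35
eef_pos: [572.9, -284.7, 24.6]
tool_rot: [0.162, 3.132, -0.003]
wrist_force: [1.0, 1.3, 3.6]
opening: 0.499
```

```bash
python3 -c "
from h import *
to(496.3,-95.8,190,84)"
```

```text
t 29.35 tcp [ 572.9 -284.7   24.6] jaw 84.08 F [1.  1.3 3.6] open 0.5
turn units [-0.02  0.06  0.02]  shift units (after turn) [ 3.2   6.   -5.51]  rows>= 9.0
```

Request:
drive_tool([
  {"dx": 0,"dy": 0,"dz": -0.5,"rx": -0.02,"ry": 0.06,"rz": 0.02,"hand": 1},
  {"dx": 0,"dy": 0,"dz": -0.9,"rx": 0,"ry": 0,"rz": 0,"hand": 1},
  {"dx": 0.1,"dy": 0.1,"dz": -0.95,"rx": 0,"ry": 0,"rz": 0,"hand": 1},
  {"dx": 0.2,"dy": 0.3,"dz": -0.95,"rx": 0,"ry": 0,"rz": 0,"hand": 1},
  {"dx": 0.3,"dy": 0.5,"dz": -0.9,"rx": 0,"ry": 0,"rz": 0,"hand": 1},
  {"dx": 0.4,"dy": 0.6,"dz": -0.8,"rx": 0,"ry": 0,"rz": 0,"hand": 1},
  {"dx": 0.4,"dy": 0.8,"dz": -0.5,"rx": 0,"ry": 0,"rz": 0,"hand": 1},
  {"dx": 0.4,"dy": 0.8,"dz": -0.1,"rx": 0,"ry": 0,"rz": 0,"hand": 1},
  {"dx": 0.4,"dy": 0.8,"dz": 0,"rx": 0,"ry": 0,"rz": 0,"hand": 1},
  {"dx": 0.4,"dy": 0.8,"dz": 0,"rx": 0,"ry": 0,"rz": 0,"hand": 1},
  {"dx": 0.3,"dy": 0.6,"dz": 0,"rx": 0,"ry": 0,"rz": 0,"hand": 1},
  {"dx": 0.1,"dy": 0.3,"dz": 0,"rx": 0,"ry": 0,"rz": 0,"hand": 1},
])

```text
t: 30.55
eef_pos: [493.7, -102.6, 192.7]
tool_rot: [-0.171, -3.125, -0.004]
wrist_force: [0.4, -0.1, -1.5]
opening: 0.501
```

Request:
drive_tool([
  {"dx": 0,"dy": 0,"dz": 0,"rx": 0,"ry": 0,"rz": 0,"hand": 1},
])

```text
t: 30.65
eef_pos: [493.4, -101.9, 192.4]
tool_rot: [-0.169, -3.125, -0.004]
wrist_force: [-0.1, -0.3, -1.8]
opening: 0.502
```

Run:
```python
from h import *
from station import r
to(496.3,-95.8,145,84)
p=r.sense()["eef_pos"]; s=snap("wrist","w9"); w=cloud(s)
for o in tops(s,104,3.5,minpx=800): print(104,o)
# held vase body near side + rim
for lo,hi in ((p[2]-10,p[2]+10),(p[2]+55,p[2]+72)):
    q=w[(w[...,2]>lo)&(w[...,2]<hi)]; q=q[np.linalg.norm(q[:,:2]-p[:2],axis=1)<30]
    if len(q): print(lo.round(),len(q),(q.min(0)[:2]-p[:2]).round(1),(q.max(0)-p).round(1))
```

```text
t 30.65 tcp [ 493.4 -101.9  192.4] jaw 83.8 F [-0.1 -0.3 -1.8] open 0.5
turn units [ 0.02 -0.14 -0.04]  shift units (after turn) [-0.07  0.21  1.58]  rows>= 2.0
104 (460.6, -91.5, 57.9, array([460.6, -92.1]), array([ 50.7, 105.4]), 83.9)
182.0 1398 [-23.  -26.9] [-3.9 28.6 10. ]
247.0 4126 [-19.2 -26.5] [ 7. 29. 72.]
```

Request:
drive_tool([
  {"dx": -0.1,"dy": 0.2,"dz": 0.1,"rx": 0.02,"ry": -0.14,"rz": -0.04,"hand": 1},
  {"dx": 0,"dy": 0,"dz": 0.4,"rx": 0,"ry": 0,"rz": 0,"hand": 1},
  {"dx": 0,"dy": 0,"dz": 0.6,"rx": 0,"ry": 0,"rz": 0,"hand": 1},
  {"dx": 0,"dy": 0,"dz": 0.4,"rx": 0,"ry": 0,"rz": 0,"hand": 1},
  {"dx": 0,"dy": 0,"dz": 0.1,"rx": 0,"ry": 0,"rz": 0,"hand": 1},
])

```text
t: 31.2
eef_pos: [498.4, -99.4, 139.8]
tool_rot: [0.169, 3.137, -0.001]
wrist_force: [-0.0, 0.8, -2.3]
opening: 0.499
```

```bash
python3 -c "
from h import *
to(497.1,-96.1,129,84)"
```

```text
t 31.2 tcp [498.4 -99.4 139.8] jaw 83.83 F [-0.   0.8 -2.3] open 0.5
turn units [-0.01  0.   -0.03]  shift units (after turn) [0.05 0.11 0.36]  rows>= 1.0
```

Request:
drive_tool([
  {"dx": 0.05,"dy": 0.11,"dz": 0.1,"rx": 0,"ry": 0,"rz": -0.03,"hand": 1},
  {"dx": 0.01,"dy": 0,"dz": 0.1,"rx": 0,"ry": 0,"rz": 0,"hand": 1},
  {"dx": 0,"dy": 0,"dz": 0.07,"rx": 0,"ry": 0,"rz": 0,"hand": 1},
])

```text
t: 31.5
eef_pos: [496.7, -96.1, 130.8]
tool_rot: [-0.166, -3.137, 0.001]
wrist_force: [0.5, 0.0, -1.5]
opening: 0.499
```

```bash
python3 -c "
from h import *
to(497.1,-96.1,128.6,84)"
```

```text
t 31.5 tcp [496.7 -96.1 130.8] jaw 83.96 F [ 0.5  0.  -1.5] open 0.5
turn units [-0.01 -0.   -0.01]  shift units (after turn) [-0.01  0.    0.07]  rows>= 1.0
```

Request:
drive_tool([
  {"dx": -0.01,"dy": 0,"dz": 0.05,"rx": 0,"ry": 0,"rz": 0,"hand": 1},
])

```text
t: 31.6
eef_pos: [497.2, -96.2, 129.5]
tool_rot: [0.166, 3.137, -0.001]
wrist_force: [0.0, -0.1, -2.3]
opening: 0.502
```

Request:
drive_tool([
  {"dx": 0,"dy": 0,"dz": 0.05,"rx": 0,"ry": 0,"rz": 0,"hand": 1},
])

```text
t: 31.7
eef_pos: [497.5, -96.3, 128.5]
tool_rot: [0.166, 3.136, -0.002]
wrist_force: [-2.4, 0.6, 13.8]
opening: 0.503
```

Request:
drive_tool([
  {"dx": 0,"dy": 0,"dz": 0.04,"rx": 0,"ry": 0,"rz": 0,"hand": 1},
])

```text
t: 31.8
eef_pos: [497.8, -96.5, 128.5]
tool_rot: [0.165, 3.135, -0.003]
wrist_force: [-5.6, 1.1, 12.1]
opening: 0.497
```

Request:
drive_tool([
  {"dx": 0.03,"dy": 0,"dz": 0,"rx": 0,"ry": 0,"rz": 0,"hand": 0.46},
  {"dx": 0,"dy": 0,"dz": 0,"rx": 0,"ry": 0,"rz": 0,"hand": 0.38},
  {"dx": 0,"dy": 0,"dz": 0,"rx": 0,"ry": 0,"rz": 0,"hand": 0.2},
  {"dx": 0,"dy": 0,"dz": 0,"rx": 0,"ry": 0,"rz": 0,"hand": 0},
  {"dx": 0,"dy": 0,"dz": 0,"rx": 0,"ry": 0,"rz": 0,"hand": 0},
  {"dx": 0,"dy": 0,"dz": -0.3,"rx": 0,"ry": 0,"rz": 0,"hand": 0},
  {"dx": 0,"dy": 0,"dz": -0.7,"rx": 0,"ry": 0,"rz": 0,"hand": 0},
  {"dx": 0,"dy": 0,"dz": -0.9,"rx": 0,"ry": 0,"rz": 0,"hand": 0},
  {"dx": 0,"dy": 0,"dz": -0.9,"rx": 0,"ry": 0,"rz": 0,"hand": 0},
  {"dx": 0,"dy": 0,"dz": -0.9,"rx": 0,"ry": 0,"rz": 0,"hand": 0},
  {"dx": 0.3,"dy": 0,"dz": -0.9,"rx": 0,"ry": 0,"rz": 0,"hand": 0},
  {"dx": 0.8,"dy": 0.3,"dz": -0.7,"rx": 0,"ry": 0,"rz": 0,"hand": 0},
])

```text
t: 33.0
eef_pos: [464.0, -83.7, 294.2]
tool_rot: [0.166, 3.137, -0.002]
wrist_force: [1.2, -0.1, -0.2]
opening: 0.999
```

Request:
drive_tool([
  {"dx": 0.8,"dy": 0.9,"dz": -0.5,"rx": 0,"ry": 0,"rz": 0,"hand": 0},
  {"dx": 0.6,"dy": 0.9,"dz": 0,"rx": 0,"ry": 0,"rz": 0,"hand": 0},
  {"dx": 0.4,"dy": 0.9,"dz": 0,"rx": 0,"ry": 0,"rz": 0,"hand": 0},
  {"dx": 0,"dy": 0.6,"dz": 0,"rx": 0,"ry": 0,"rz": 0,"hand": 0},
  {"dx": 0,"dy": 0.2,"dz": 0,"rx": 0,"ry": 0,"rz": 0,"hand": 0},
  {"dx": 0,"dy": 0,"dz": 0,"rx": 0,"ry": 0,"rz": 0,"hand": 0},
  {"dx": 0,"dy": 0,"dz": 0,"rx": 0,"ry": 0,"rz": 0,"hand": 0},
])

```text
t: 33.7
eef_pos: [419.0, 29.4, 318.8]
tool_rot: [0.167, 3.126, -0.007]
wrist_force: [-0.0, 0.4, -0.6]
opening: 1.002
```

Run:
```python
from h import *
to(400,0,250,84)
s=snap("wrist","w10"); w=cloud(s)
for h in (192,104,15,45):
    for o in tops(s,h,3.5,minpx=100): print(h,o)
s=snap("side","d1"); 
for h in (192,104,45):
    for o in tops(s,h,4,minpx=60): print("side",h,o)
cv2.imwrite("pics/d1c.png",cv2.resize(s["pixels"][130:340,180:460,::-1],None,fx=2.5,fy=2.5))
```

```text
t 33.7 tcp [419.   29.4 318.8] jaw 83.88 F [-0.   0.4 -0.6] open 1.0
turn units [-0.04  0.13 -0.02]  shift units (after turn) [ 0.53 -1.04  2.29]  rows>= 3.0
104 (568.8, 264.5, 46.2, array([573.9, 267.4]), array([15.6, 92.4]), 30.4)
104 (496.3, -95.0, 91.8, array([496. , -94.1]), array([ 51.4, 179.1]), 84.0)
15 (494.5, -94.3, 102.6, array([494.6, -93.7]), array([ 89.1, 186.2]), 84.1)
45 (558.0, 278.6, 70.5, array([558.2, 278.7]), array([  9.1, 141. ]), 27.2)
45 (354.0, -265.5, 21.9, array([ 356.3, -258. ]), array([26.9, 43.3]), 72.5)
45 (280.6, 98.5, 9.2, array([280.7,  99.1]), array([16.3, 16.5]), 83.9)
side 192 (0.6, -10.0, 74.0, array([  5.7, -45.1]), array([147.9,  75.4]), 8.2)
side 192 (495.2, -100.6, 15.5, array([ 494.5, -100.3]), array([28.6, 25.5]), 66.3)
side 192 (700.0, 417.5, 131.0, array([706.4, 382.7]), array([253.6, 161.3]), 16.8)
side 104 (-52.5, -51.6, 56.2, array([-55.5, -55.9]), array([ 27.6, 112.2]), 54.9)
side 104 (38.9, -70.9, 50.3, array([ 36.6, -66.7]), array([100.3,  21.2]), 29.4)
side 104 (494.1, -98.8, 91.4, array([ 493.6, -101.9]), array([ 56.5, 178. ]), 83.7)
side 104 (658.0, 350.3, 203.4, array([635.6, 305. ]), array([228.2, 392.3]), 60.6)
side 104 (1061.3, 504.3, 167.9, array([1057.7,  504.3]), array([142.9, 313.3]), 1.1)
side 45 (350.9, -272.5, 23.4, array([ 351.3, -273.2]), array([45.6, 40.8]), 70.0)
side 45 (-51.1, -68.4, 47.7, array([-49.6, -64.4]), array([25.1, 95.3]), 70.1)
side 45 (45.3, -81.8, 58.4, array([ 41.1, -74.3]), array([116.2,  31.8]), 28.7)
side 45 (656.8, 279.9, 169.1, array([632.1, 237.3]), array([121.7, 338.1]), 59.9)
```

View pics/d1c.png

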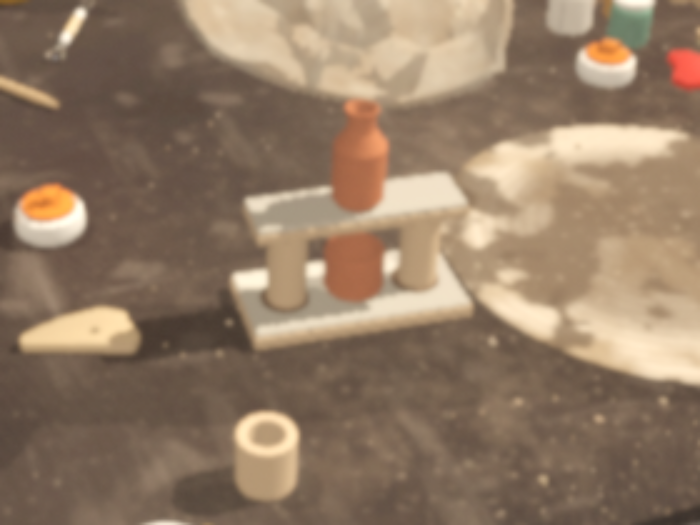

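The side crop shows the finished stack: two props at (287,270) and (418,255), the pot between them at (354,265), the upper shelf level, and the vase in its middle at (360,165). The short prop is untouched at (266,455), and the arm is clear. Handing in.

```bash
python3 -c "
from station import r
print(r.close_job())"
```

```text
the job is handed in; nothing more can be done
None
```

I built the kiln setting in the order asked and handed it in at about 34 s. The hand-in gives no verdict.

**What I did:** I stood the two tall props on the patches and put the low pot midway between them. Then I laid the upper shelf across the props and stood the vase in its middle. The short prop stayed where it was.

**Last checks:**
- **Props and pot (wrist camera):** the props stood at (439.2, -88.1) and (555.0, -100.3). The pot, at (497.1, -94.5), was within about 0.5 mm of their midpoint. I did not measure these again once the upper shelf covered them, but the side picture shows all three standing.
- **Upper shelf (last wrist look):** its centre was about 1.5 mm from the lower shelf's, with matching direction (84.0° against 84.1°).
- **Vase (side camera):** it was within about 2 mm of the middle of the upper shelf and looked upright in the picture.
- **Short prop:** it read within a couple of millimetres of where it started in the side view.
- **Clearance:** the arm was clear of everything, with no contact force.

**Where readings disagreed:**
- The cameras differ from each other by 2–5 mm, so I compared positions only within one view.
- The last wrist look did not catch the vase rim, so the vase position rests on the side camera.
- A rough tilt fit on the upper shelf, which included its edge faces, gave 0.3° and 1.4°. I judged the shelf level from the picture and from both ends resting on the props.

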